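# Clear the chart table and set up rule and square for plotting

### The job

Clear the chart: nest every white tumbler standing on the chart board into one upright stack on the tumbler in the cup holder. Lay the aluminium rule flat on the board, flush against the batten and centred on it; then lay the set square with its base edge flush against the rule, its right-angle corner toward the right and at least 55 mm to the left of the brass index clip, and slide it along the rule, staying flush, until the corner is in line with the clip. Leave the radio, whistle, shackle, mug, eraser and torch where they are.

Things in the scene. Friction and masses are not known exactly. Their poses are not given: they have to be found in the camera images.
- board: Fixed wooden chart board, 260 (x) x 360 (y) mm, top face 12 mm above origin, pale chart on it. Along its far (+x) edge a dark raised batten, full length, top 24 mm above origin, 16 mm wide; its near face, against which the rule goes, is the plane x = +105 mm. Origin: centre of the underside, at table height; y runs along the batten, +y to the left seen from the robot.
- mark: Small brass index clip fixed on top of the batten, 18 x 6 mm and 3 mm high with a 9 mm upstand at its far end. Origin: centre of its underside on the batten's top; axes parallel to the board's; its y = 0 plane is the marked line.
- rule: Aluminium straightedge, 260 mm long (its y) x 40 mm wide (its x) x 8 mm thick, with a black grip bar on top in the middle: 70 mm long along y, 14 mm wide in x, from 8 to 34 mm above the underside. Symmetric: either long edge may be used. Origin: centre of the underside. 0.28 kg.
- square: Grey set square, open right-angled triangle of 6 mm thick bars. Base leg's outer edge at x = +30 mm, y -60 to +60; other leg from the corner (30, -60) toward -x to x = -80, outer edge at y = -60 mm. Black grip bar on the base leg, centred on the origin: 50 mm along y, 14 mm wide, top 34 mm above the underside. Origin: on the underside, under the grip bar. 0.16 kg.
- sq_corner (a point): The set square's right-angle corner, on the underside: x = +30, y = -60 mm in the square's frame.
- sq_edge (a point): Middle of the set square's base edge, on the underside: x = +30, y = 0 in the square's frame.
- holder: Cup holder fixed to the table to the left of the board: 90 mm square dark base plate, 6 mm thick, with a raised aluminium ring round the cup's foot, to 16 mm high. Origin: centre of the underside, at table height; the base tumbler stands on the plate, 6 mm above.
- basecup: White stacking tumbler standing in the holder, the bottom of the stack. Same shape as cup1 to cup4.
- cup1: White stacking tumbler, may be absent. 70 mm high; lower body 44 mm across at the foot widening to 53 mm at 34 mm height, then a straight collar 64 mm across outside (57 mm inside) from 34 to 70 mm height. Nested in another, its shoulder rests on the other's rim, 36 mm higher. Origin: centre of the underside, z up. 0.10 kg. At the start it stands on the chart board.
- cup2: White stacking tumbler, may be absent. 70 mm high; lower body 44 mm across at the foot widening to 53 mm at 34 mm height, then a straight collar 64 mm across outside (57 mm inside) from 34 to 70 mm height. Nested in another, its shoulder rests on the other's rim, 36 mm higher. Origin: centre of the underside, z up. 0.10 kg. At the start it stands on the chart board.
- cup3: White stacking tumbler, may be absent. 70 mm high; lower body 44 mm across at the foot widening to 53 mm at 34 mm height, then a straight collar 64 mm across outside (57 mm inside) from 34 to 70 mm height. Nested in another, its shoulder rests on the other's rim, 36 mm higher. Origin: centre of the underside, z up. 0.10 kg. At the start it stands on the chart board.
- cup4: White stacking tumbler, may be absent. 70 mm high; lower body 44 mm across at the foot widening to 53 mm at 34 mm height, then a straight collar 64 mm across outside (57 mm inside) from 34 to 70 mm height. Nested in another, its shoulder rests on the other's rim, 36 mm higher. Origin: centre of the underside, z up. 0.10 kg. At the start it stands on the chart board.
- radio: Red handheld radio standing at the back of the table, 36 x 58 x 112 mm plus a 75 mm aerial; bystander. Origin: centre of the underside.
- whistle: Orange whistle, about 44 x 18 x 20 mm, lying on the near strip of the chart board; bystander. Origin: underside of the round part.
- shackle: Steel shackle, about 55 x 48 mm, 12 mm high; bystander at the back right. Origin: underside.
- mug: Blue ceramic mug with a handle, 72 mm across, 80 mm high; bystander at the back, not a stacking tumbler. Origin: centre of the underside.
- eraser: Dark rubber eraser, 22 x 45 x 12 mm, lying on the near strip of the chart board; bystander. Origin: centre of the underside.
- torch: Black torch lying at the back left, 120 mm long, 34 mm thick; bystander. Origin: underside.

How it is judged (in metres and radians):
On the way, in this order (a step that is already met when the one before it is completed fails the run):
1. The rule lies flat on the board, flush against the batten's near face (within 2 mm, parallel within 0.015 rad), centred along the board within 20 mm (x of rule in the frame of board between 0.0825 and 0.0865 m and y of rule in the frame of board between -0.02 and 0.02 m and z of rule in the frame of board between 0.0095 and 0.0145 m and angle between the y axis of rule and the y axis of board, either way round below 0.015 rad), for 0.3 s.
2. The square lies flat on the board, base edge flush against the rule's near edge (2.5 mm, 0.015 rad), right-angle corner at its right end, 55 to 95 mm left (+y) of the clip's line (all of step 1 and (x of sq_edge in the frame of rule between -0.0225 and -0.0185 m or x of sq_edge in the frame of rule between 0.0185 and 0.0225 m) and z of square in the frame of board between 0.0095 and 0.0145 m and angle between the y axis of square and the y axis of rule, either way round below 0.015 rad and x of square in the frame of board below 0.06 m and y of sq_corner in the frame of mark between 0.055 and 0.095 m), for 0.2 s.
3. Sliding along the rule, still flat and just as flush, its corner passes 38 to 50 mm left of the clip's line ((x of sq_edge in the frame of rule between -0.0225 and -0.0185 m or x of sq_edge in the frame of rule between 0.0185 and 0.0225 m) and z of square in the frame of board between 0.0095 and 0.0145 m and angle between the y axis of square and the y axis of rule, either way round below 0.015 rad and x of square in the frame of board below 0.06 m and y of sq_corner in the frame of mark between 0.038 and 0.05 m), for 0.04 s.
4. Still flat and flush, its corner passes 14 to 26 mm left of the clip's line ((x of sq_edge in the frame of rule between -0.0225 and -0.0185 m or x of sq_edge in the frame of rule between 0.0185 and 0.0225 m) and z of square in the frame of board between 0.0095 and 0.0145 m and angle between the y axis of square and the y axis of rule, either way round below 0.015 rad and x of square in the frame of board below 0.06 m and y of sq_corner in the frame of mark between 0.014 and 0.026 m), for 0.04 s.
5. Still flat and flush, its corner is in line with the clip within 4 mm ((x of sq_edge in the frame of rule between -0.0225 and -0.0185 m or x of sq_edge in the frame of rule between 0.0185 and 0.0225 m) and z of square in the frame of board between 0.0095 and 0.0145 m and angle between the y axis of square and the y axis of rule, either way round below 0.015 rad and x of square in the frame of board below 0.06 m and y of sq_corner in the frame of mark between -0.004 and 0.004 m), for 0.2 s.
At the end, for the whole second after the job is handed in: All tumblers nested on the base tumbler: fully seated (36 mm steps, 3 mm), within 10 mm of the holder's axis, tilt < 0.06 rad. Rule flat, flush to batten (2 mm, 0.015 rad), centred within 20 mm. Square flat, flush to rule (2.5 mm, 0.015 rad), corner within 4 mm of the clip's line. At rest (all of step 1 and all of step 5 and horizontal distance between basecup and holder below 0.008 m and angle between each of basecup, cup1, cup2, cup3, cup4's own z axis and vertical below 0.06 rad and horizontal distance between each of cup1, cup2, cup3, cup4 and holder below 0.01 m and linear speed of each of cup1, cup2, cup3, cup4, rule, square below 0.02 m/s and (z of cup1 in the frame of holder between 0.039 and 0.045 m or z of cup1 in the frame of holder between 0.075 and 0.081 m or z of cup1 in the frame of holder between 0.111 and 0.117 m or z of cup1 in the frame of holder between 0.147 and 0.153 m) and (z of cup2 in the frame of holder between 0.039 and 0.045 m or z of cup2 in the frame of holder between 0.075 and 0.081 m or z of cup2 in the frame of holder between 0.111 and 0.117 m or z of cup2 in the frame of holder between 0.147 and 0.153 m) and (z of cup3 in the frame of holder between 0.039 and 0.045 m or z of cup3 in the frame of holder between 0.075 and 0.081 m or z of cup3 in the frame of holder between 0.111 and 0.117 m or z of cup3 in the frame of holder between 0.147 and 0.153 m) and (z of cup4 in the frame of holder between 0.039 and 0.045 m or z of cup4 in the frame of holder between 0.075 and 0.081 m or z of cup4 in the frame of holder between 0.111 and 0.117 m or z of cup4 in the frame of holder between 0.147 and 0.153 m)); the robot touches nothing.
It fails at once if A bystander (radio, whistle, shackle, mug, eraser or torch) is moved more than 40 mm (distance of any of radio, whistle, shackle, mug, eraser, torch from where it was at the start of the episode above 0.04 m).
Of cup1, cup2, cup3, cup4 only 3 to 4 are there at a start; the rules pass over those that are not, and their reading is None.
At some moment in a run one of rule, square may be knocked a few centimetres aside while the robot is not near it.
It also fails if it takes over 210 s, if anything falls off the work surface, if the arm or the gripper's body presses on something with over 40 N, if the wrist force passes 120 N, or if a joint passes its speed limit or range.

### The arm

A 6-joint arm with a two-finger parallel gripper is mounted at the origin on the work surface. World frame = base frame: x ahead of the robot, y to its left, z up, the work surface at z = 0. Lengths are in m, angles in degrees, forces in N, time in s.
With the tool pointing down it reaches from about 0.35 to 0.875 m from the base axis. Payload 4.2 kg.
Tool frame: the origin (TCP) lies on the centre line of the jaws, within the pads' length; the fingertips stand r.tip_extent ahead of it and the grasp point (between the pads) lies 11 mm behind it (r.tip_extent is the distance from the TCP to the fingertips, in m); z points along the fingers, y is the line along which they close (so a half turn about z gives the same grasp; the last joint's range is limited). The gripper opens to 87 mm and grips with 3 to 60 N. Pads are 19 mm wide; open, the fingers measure 117 mm over their backs; the gripper's body (75 mm by 190 mm) begins 51 mm behind the grasp point.
Start: joints at [-54.167, 22.042, 0.453, 0, -68.411, -14.817], TCP at [0.224, -0.583, 0.231] pointing down, gripper open.
Joint ranges: [-179.83, 179.83], [-69.29, 118.12], [-61.27, 80.66], [-181.25, 117.63], [-171.15, -9.14], [-177.46, 177.46]. Speed limits (degrees/s): [159.86, 159.86, 180, 180, 180, 180].

### API

Orientations are given as a 3x3 rotation matrix whose columns are the frame's x, y, z axes.
In Python, from station import r gives the robot as it stands.
- The arm moves only by the shell command python3 -m jog 'ROWS'. ROWS is text: rows parted by semicolons, each of 5 numbers parted by spaces: the opening, from 0 (shut) to 1 (fully open), then the shift along the world's x, y, z in mm, then the turn about the world's z in degrees. In form: hand dx dy dz roll; .... A call has 1 to 5 rows; each row shifts and turns the commanded pose from where the row before left it; what a row does not reach is not made up. A row lasts 1/8 s, in which the tool goes at most 62.5 mm and 10.7 degrees, less where a joint would pass 70% of its speed; a pose out of reach is approached as far as the arm can. A call is refused whole if a number of a shift passes 62.5 or a number of a turn 10.7, either way. A call with a gripper value outside its range is refused whole. The fingers move at their own pace and stop on an object; the grip force is fixed at half the most. Time passes only in rows, so rows that do not move let the fingers close. It gives the time, the measured TCP pose, the force, the opening and the grip force at its end, in the units of the state.
- r.sense(): the state, without advancing time (a new reading comes with each control period).
- r.capture(name): name is "scene" or "side" or "wrist"; returns a dict with "pixels" (400x640x3 uint8, red, green, blue), "fovy" (degrees; the focal length in pixels is half the picture's height over the tangent of half this angle, whatever the lens; pixels are square), "cx", "cy" (the principal point, pixels), "k1" (the pictures are not rectified: a ray, as slopes to the right and down, at radius r is drawn at 1 + k1 r^2 times it, then the intrinsics apply), "origin" and "orientation" of the camera in the world; the wrist camera has in their place "T_tool_cam" (4x4, takes a point from camera to tool coordinates, whose origin is the TCP and whose axes are the flange's). Camera axes: x right, y down, z forward; pixel columns grow to the right and rows downward; lengths in m; the calibration is good to about 2 mm. A picture is of the moment at which its call begins: read the wrist's pose just before it. There is no depth.
- r.finish_job(): hands the job in; it is judged then, once.
The state is a dict: "time_s": time; "joints": joint angles; "joint_velocities": joint speeds; "effort": joint torques, N m; "tcp_pos": TCP position; "ee_rot": TCP orientation; "wrist_force": force on the tool from outside, world axes, zero at the start; "moment": the same for the moment, N m; "gripper_width": opening from 0.0 (shut) to 1.0 (fully open); "gripper_force": force on a finger pad.
Only numpy, scipy, OpenCV 4.12 (cv2) and the standard library are available. Lean on these libraries where they do the work, as an engineer would, in place of code of your own. Each camera call takes 0.05 s, during which the arm holds its last target. There are 200 camera calls.

## Working session

There is one attempt and no reset: what is moved stays moved. The work goes in short steps, Python scripts to look and compute and a shell command to move; the robot and the scene stay as the last step left them, time stands still between calls to the robot, and variables do not carry over. Pictures are saved under pics/ and viewed, at most 14 in all, crops included, and the job is handed in when it is done.

```bash
mkdir -p pics; ls; cat > h.py <<'E'
import numpy as np,cv2
from station import r
def shot(n,name):
    s=r.sense(); c=r.capture(n)
    c['pixels']=np.asarray(c['pixels'])
    if n=='wrist':
        T=np.array(c['T_tool_cam']); R=np.array(s['ee_rot']); 
        c['orientation']=R@T[:3,:3]; c['origin']=np.array(s['tcp_pos'])+R@T[:3,3]
    c['origin']=np.array(c['origin']);c['orientation']=np.array(c['orientation'])
    cv2.imwrite(f'pics/{name}.png',c['pixels'][:,:,::-1])
    np.save(f'pics/{name}.npy',{k:c[k] for k in c},allow_pickle=True)
    return c
def load(name): return np.load(f'pics/{name}.npy',allow_pickle=True).item()
def K(c):
    f=200/np.tan(np.radians(c['fovy'])/2); return np.array([[f,0,c['cx']],[0,f,c['cy']],[0,0,1.]]),np.array([c['k1'],0,0,0,0.])
def ray(c,uv):
    k,d=K(c); p=cv2.undistortPoints(np.array(uv,float).reshape(-1,1,2),k,d).reshape(-1,2)
    return np.c_[p,np.ones(len(p))]@c['orientation'].T
def onz(c,uv,z):
    v=ray(c,uv); return c['origin']+v*((z-c['origin'][2])/v[:,2])[:,None]
def proj(c,P):
    k,d=K(c); q=(np.array(P,float).reshape(-1,3)-c['origin'])@c['orientation']
    return cv2.projectPoints(q,np.zeros(3),np.zeros(3),k,d)[0].reshape(-1,2)
E
python3 - <<'E'
from h import *
for n in('scene','side','wrist'):
    c=shot(n,n+'0'); print(n,c['origin'].round(3),c['orientation'].round(3).tolist(),c['fovy'],c['k1'])
s=r.sense(); print({k:np.round(v,3).tolist() for k,v in s.items()}, r.tip_extent)
E
```

```text
pics
scene [ 1.054 -0.584  1.092] [[0.8, 0.489, -0.349], [0.6, -0.663, 0.447], [-0.013, -0.567, -0.824]] 49.847728031661404 -0.11401083733161625
side [0.166 0.848 0.836] [[-0.9, -0.273, 0.339], [-0.436, 0.569, -0.697], [-0.002, -0.776, -0.631]] 42.17423858931771 -0.12940936418464258
wrist [ 0.156 -0.61   0.384] [[-0.358, 0.9, 0.247], [0.934, 0.345, 0.096], [0.002, 0.265, -0.964]] 63.316886304009984 0.019359606199746002
{'time_s': 0.15, 'joints': [-54.169, 22.079, 0.399, -0.019, -68.411, -14.817], 'joint_velocities': [0.002, -0.16, 0.159, 0.108, 0.032, -0.078], 'effort': [-0.001, -39.105, 18.759, 4.222, 0.012, -0.0], 'tcp_pos': [0.224, -0.583, 0.23], 'ee_rot': [[-0.934, -0.358, -0.001], [-0.358, 0.934, 0.001], [0.0, 0.002, -1.0]], 'wrist_force': [-1.408, -0.648, -0.717], 'moment': [0.034, -0.038, 0.036], 'gripper_force': 0.0, 'gripper_width': 1.0} 0.008
```

View pics/scene0.png

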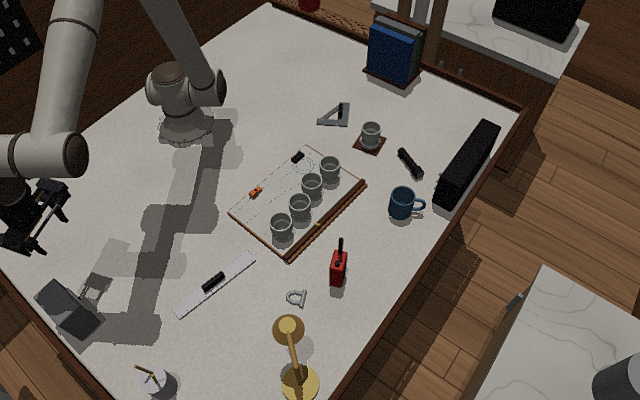

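View pics/side0.png

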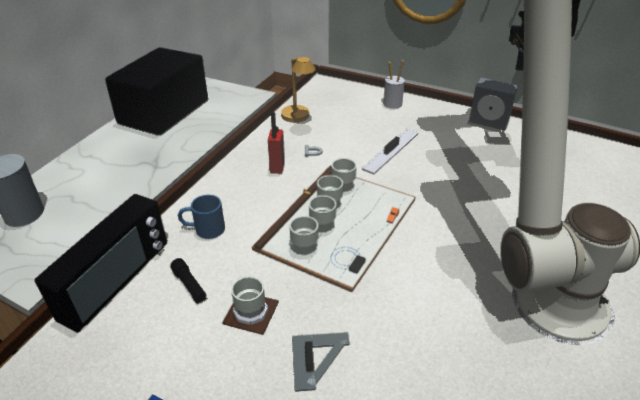

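The scene picture shows four cups in a row by the batten: (281,228), (300,207), (312,187) and (330,168). The rule is at about (215,284), the set square at (335,115), the holder at (370,138) and the clip near (318,224). In the side view the holder is at (249,305) and the square at (318,358).

```bash
python3 - <<'E'
from h import *
a=load('scene0');b=load('side0')
def pr(n,c,uv,z): print(n,(onz(c,uv,z)*1000).round(0).astype(int)[:,:2].tolist())
pr('corners sc',a,[(228,212),(290,261),(366,183),(307,146)],.012)
pr('corners sd',b,[(352,287),(415,197),(333,168),(254,247)],.012)
pr('rims sc',a,[(281,220),(300,200),(312,180),(330,162)],.082)
pr('rims sd',b,[(344,166),(330,185),(323,205),(304,228)],.082)
pr('base sc',a,[(371,129)],.076);pr('base sd',b,[(249,288)],.076)
pr('rule ends sc',a,[(178,313),(254,257)],.008); pr('rulegrip sc',a,[(213,280)],.034)
pr('rule ends sd',b,[(370,168),(412,133)],.008); pr('grip sd',b,[(392,144)],.034)
pr('square sd corners',b,[(293,337),(349,334),(297,389)],.006);pr('grip sd',b,[(309,354)],.034)
pr('square sc',a,[(349,103),(349,125),(318,123)],.006)
pr('clip sc',a,[(319,224)],.027)
E
python3 - <<'E'
import cv2
a=cv2.imread('pics/scene0.png')[90:330,160:440]; b=cv2.imread('pics/side0.png')[110:400,210:450]
cv2.imwrite('pics/z.png',cv2.hconcat([cv2.resize(a,(400,343)),cv2.resize(b,(400,483))[:343]]) if 0 else cv2.convertScaleAbs(cv2.resize(a,(784,600),interpolation=3) if 0 else cv2.resize(a,(700,600),interpolation=2),alpha=1.5))
E
```

```text
corners sc [[402, -193], [655, -208], [676, 144], [432, 157]]
corners sd [[422, 161], [395, -188], [637, -213], [671, 147]]
rims sc [[582, -149], [582, -65], [566, 12], [569, 99]]
rims sd [[576, -143], [574, -56], [557, 20], [561, 109]]
base sc [[591, 295]]
base sd [[581, 304]]
rule ends sc [[512, -505], [564, -258]]
rulegrip sc [[533, -384]]
rule ends sd [[548, -263], [499, -491]]
grip sd [[522, -366]]
square sd corners [[476, 324], [381, 271], [417, 422]]
grip sd [[422, 363]]
square sc [[424, 418], [487, 326], [394, 269]]
clip sc [[653, -71]]
```

View pics/z.png

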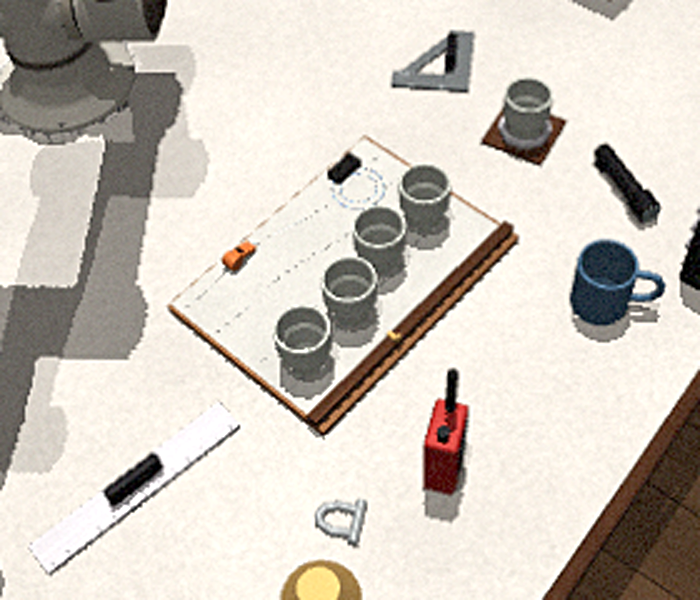

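```bash
R="1"; python3 -m jog '1 0 40 30 6.5; 1 31 52 10 6.5; 1 31 52 10 6.5; 1 31 52 10 6.5; 1 31 52 10 6.5'; python3 -m jog '1 31 52 10 6.5; 1 31 52 10 6.5; 1 31 52 10 6.5; 1 31 52 10 6.5; 1 31 52 10 6.5'
```

```text
time_s: 0.78
tcp_pos: [0.3486, -0.3336, 0.3007]
ee_rot: [[-0.592, -0.806, 0.0], [-0.806, 0.592, 0.0], [-0.0, 0.0, -1.0]]
wrist_force: [1.8, -0.6, 0.9]
gripper_width: 1.001
gripper_force: 0.0
time_s: 1.4
tcp_pos: [0.5036, -0.0734, 0.3509]
ee_rot: [[-0.065, -0.998, 0.0], [-0.998, 0.065, 0.0], [-0.0, -0.0, -1.0]]
wrist_force: [0.9, -1.2, -0.2]
gripper_width: 0.998
gripper_force: 0.0
```

```bash
python3 -m jog '1 31 30 0 0; 1 0 0 0 0'; python3 - <<'E'
from h import *
c=shot('wrist','w1'); print(c['origin'],np.array(r.sense()['tcp_pos']).round(4))
E
```

```text
time_s: 1.65
tcp_pos: [0.5354, -0.0432, 0.3491]
ee_rot: [[-0.066, -0.998, -0.002], [-0.998, 0.066, 0.0], [0.0, 0.002, -1.0]]
wrist_force: [-0.5, -0.8, 0.1]
gripper_width: 1.0
gripper_force: 0.0
[ 0.53100936 -0.11601251  0.50336759] [ 0.5344 -0.0444  0.3494]
```

View pics/w1.png

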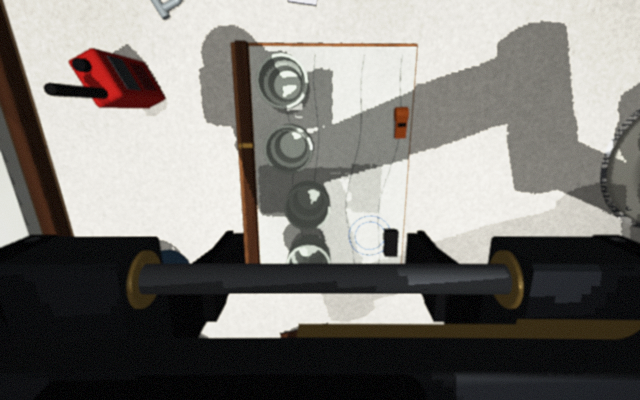

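The wrist picture has cup rims near (284,82), (289,147) and (308,205), with a fourth partly hidden at (308,258). The batten's near face runs from about (250,44) to (258,262), and the clip is at (244,146).

```bash
python3 - <<'E'
from h import *
c=load('w1'); im=c['pixels']; g=cv2.cvtColor(im,cv2.COLOR_RGB2GRAY)
h=cv2.HoughCircles(g[:262],cv2.HOUGH_GRADIENT,1,40,param1=100,param2=14,minRadius=21,maxRadius=28)
for x in h[0]:
    print(x.round(1),(onz(c,[x[:2]],.082)[0]*1000).round(0))
hs=cv2.cvtColor(im,cv2.COLOR_RGB2HSV)
m=cv2.inRange(hs,(0,60,20),(14,255,110))
m[265:]=0;m[:,:225]=0;m[:,275:]=0
rows=[(v,np.nonzero(m[v])[0]) for v in range(50,255,8)]
print([(v,x.min(),x.max()) for v,x in rows if len(x)])
E
python3 - <<'E'
import cv2
a=cv2.imread('pics/w1.png')[30:270,220:430]
cv2.imwrite('pics/z2.png',cv2.resize(a,(525,600),interpolation=2))
E
```

```text
[276.5  80.5  27.4] [ 587. -154.   82.]
[289.5 149.5  23.9] [579. -70.  82.]
[369.5 237.5  22.9] [479.  59.  82.]
[(50, np.int64(231), np.int64(247)), (58, np.int64(232), np.int64(248)), (66, np.int64(232), np.int64(248)), (74, np.int64(233), np.int64(249)), (82, np.int64(233), np.int64(249)), (90, np.int64(234), np.int64(250)), (98, np.int64(234), np.int64(251)), (106, np.int64(235), np.int64(251)), (114, np.int64(235), np.int64(251)), (122, np.int64(236), np.int64(252)), (130, np.int64(237), np.int64(252)), (138, np.int64(237), np.int64(253)), (154, np.int64(239), np.int64(253)), (162, np.int64(242), np.int64(254)), (170, np.int64(243), np.int64(253)), (178, np.int64(244), np.int64(254)), (186, np.int64(244), np.int64(255)), (194, np.int64(245), np.int64(255)), (202, np.int64(245), np.int64(256)), (210, np.int64(246), np.int64(256)), (218, np.int64(246), np.int64(256)), (226, np.int64(246), np.int64(257)), (234, np.int64(242), np.int64(257)), (242, np.int64(243), np.int64(257)), (250, np.int64(243), np.int64(258))]
```

View pics/z2.png

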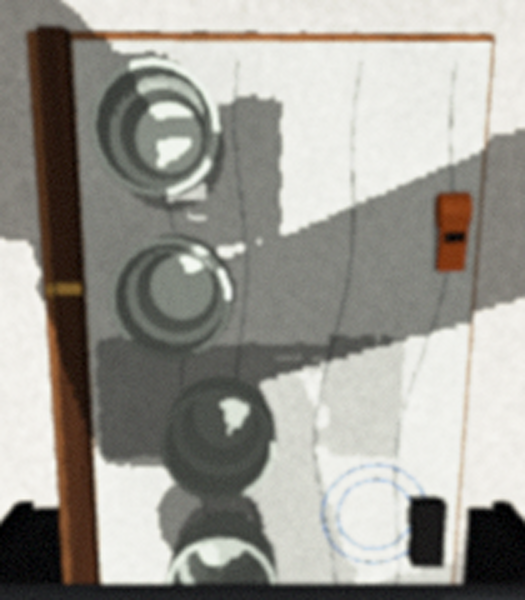

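The enlarged crop gives rim centres in the original pixels of A (283,81), B (289.6,147), C (307.6,204.5) and D (309,266). The clip is at (246,145.6).

```bash
python3 - <<'E'
from h import *
c=load('w1');a=load('scene0')
P=onz(c,[(283,81),(289.6,147),(307.6,204.5),(309,266)],.082);print((P*1000).round(0))
print('scene px pred of these',proj(a,P).round(0).tolist())
v=np.arange(50,255,8); 
n=onz(c,[(247.5,50),(249.5,82),(251.5,114),(253.7,154),(255.7,194),(257.5,234),(258.3,250)],.018); p=np.polyfit(n[:,1],n[:,0],1); print('batten near face slope',p, np.degrees(np.arctan(p[0])),'resid',(n[:,0]-np.polyval(p,n[:,1])).round(4))
print('clip',onz(c,[(246,145.6)],.027)); print('right edge',onz(c,[(250,45),(415,45)],.012))
print('radio',onz(a,[(338,282)],0), 'mug',onz(a,[(402,218)],0))
E
```

```text
[[ 579. -153.   82.]
 [ 578.  -73.   82.]
 [ 562.    5.   82.]
 [ 567.   97.   82.]]
scene px pred of these [[279.0, 220.0], [297.0, 201.0], [309.0, 181.0], [329.0, 162.0]]
batten near face slope [0.07331008 0.64478138] 4.192857685914685 resid [ 0.0004  0.0001 -0.0003 -0.0004 -0.0002  0.0002  0.0002]
clip [[ 0.647606   -0.07372844  0.027     ]]
right edge [[ 0.62732485 -0.20877431  0.012     ]
 [ 0.39969191 -0.19350269  0.012     ]]
radio [[ 0.79637326 -0.1754587   0.        ]] mug [[0.83101741 0.10699714 0.        ]]
```

```bash
python3 -m jog '1 27 49 0 0; 1 0 0 -60 0; 1 0 0 -60 0; 1 0 0 -60 0; 1 0 0 0 0'; python3 - <<'E'
from h import *
c=shot('wrist','w2'); print(np.array(r.sense()['tcp_pos']).round(4), proj(c,[(.562,.005,.082)]))
E
```

```text
time_s: 2.33
tcp_pos: [0.5572, 0.0018, 0.1665]
ee_rot: [[-0.071, -0.997, -0.011], [-0.997, 0.071, -0.003], [0.003, 0.011, -1.0]]
wrist_force: [-0.1, -0.4, 0.9]
gripper_width: 0.999
gripper_force: 0.0
[0.5604 0.0023 0.1703] [[317.9111561  213.19121319]]
```

View pics/w2.png

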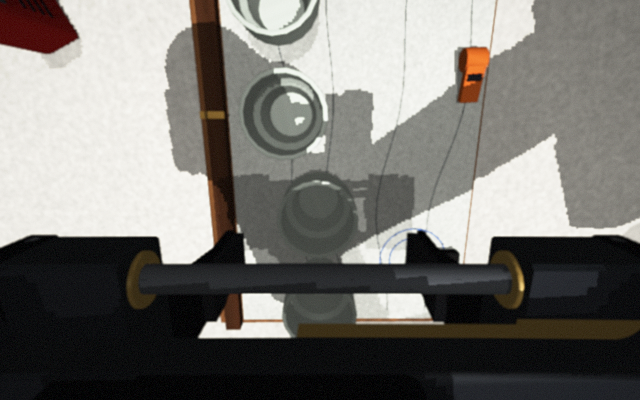

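The picture confirms cup C's rim at (319,212), against a prediction of (318,213). I'm descending to grasp it.

```bash
python3 -m jog '1 0 0 -54 0; 1 0 0 -54 0; 1 0 0 0 0; 1 0 0 0 0'; python3 - <<'E'
from h import *
s=r.sense();print(s['tcp_pos'])
c=load('w2')
print(onz(c,[(284,111)],.082), onz(c,[(319,212)],.082))
E
```

```text
time_s: 2.88
tcp_pos: [0.5642, 0.0039, 0.0664]
ee_rot: [[-0.068, -0.998, 0.007], [-0.998, 0.068, 0.001], [-0.001, -0.007, -1.0]]
wrist_force: [1.3, -1.3, 0.9]
gripper_width: 0.998
gripper_force: 0.0
[0.56424544 0.003908   0.06638952]
[[ 0.58005837 -0.072546    0.082     ]] [[0.56108778 0.004103   0.082     ]]
```

```bash
python3 -m jog '0 0 0 0 0; 0 0 0 0 0; 0 0 0 0 0; 0 0 0 0 0; 0 0 0 0 0'; python3 -m jog '0 0 0 0 0;0 0 0 50 0; 0 0 0 50 0; 0 0 0 30 0; 0 0 0 0 0'
```

```text
time_s: 3.5
tcp_pos: [0.5618, 0.0037, 0.0635]
ee_rot: [[-0.069, -0.998, 0.001], [-0.998, 0.069, -0.0], [-0.0, -0.001, -1.0]]
wrist_force: [0.4, 0.7, 5.7]
gripper_width: 0.732
gripper_force: 29.9
time_s: 4.12
tcp_pos: [0.5622, 0.0039, 0.1946]
ee_rot: [[-0.069, -0.998, 0.005], [-0.998, 0.069, 0.001], [-0.002, -0.005, -1.0]]
wrist_force: [-0.3, -0.3, -2.0]
gripper_width: 0.737
gripper_force: 29.9
```

```bash
python3 -m jog '0 5 58 0 0; 0 5 58 0 0; 0 5 58 0 0; 0 5 58 0 0; 0 4 58 0 0';python3 -m jog '0 0 0 0 0; 0 0 0 0 0'; python3 - <<'E'
from h import *
print(r.sense()['tcp_pos'])
a=shot('scene','s3'); b=shot('side','d3'); c=shot('wrist','w3')
A=cv2.resize(a['pixels'][60:180,330:450],(400,400),interpolation=2);B=cv2.resize(b['pixels'][200:350,180:330],(400,400),interpolation=2)
cv2.imwrite('pics/z3.png',cv2.hconcat([A,B])[:,:,::-1])
E
```

```text
time_s: 4.75
tcp_pos: [0.584, 0.2949, 0.1896]
ee_rot: [[-0.07, -0.998, -0.004], [-0.998, 0.07, -0.002], [0.003, 0.004, -1.0]]
wrist_force: [1.3, -0.4, -0.9]
gripper_width: 0.731
gripper_force: 29.9
time_s: 5.0
tcp_pos: [0.5841, 0.293, 0.19]
ee_rot: [[-0.069, -0.998, -0.004], [-0.998, 0.069, -0.003], [0.003, 0.004, -1.0]]
wrist_force: [0.1, 0.2, -1.8]
gripper_width: 0.734
gripper_force: 29.9
[0.58405948 0.29301831 0.19004903]
```

View pics/z3.png

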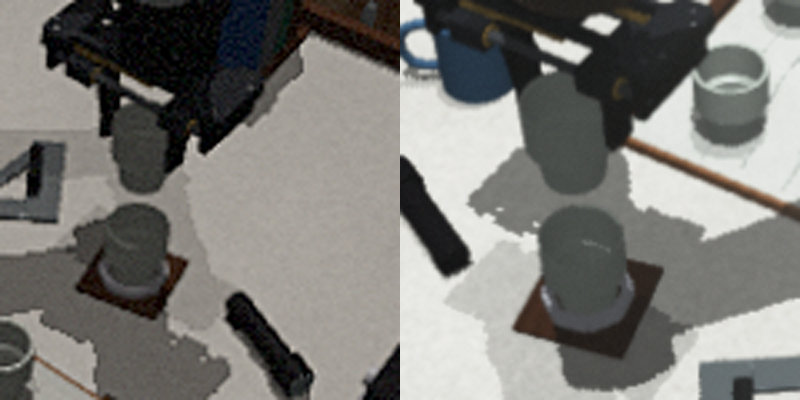

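The crops show the held cup above the base cup. In scene pixels the plate's centre is near (369.6,142.5), and in the side view it is near (251,311). I'll refine the plate with a brown mask.

```bash
cat > plate.py <<'E'
from h import *
def plate(c,box):
    u0,v0,u1,v1=box; im=c['pixels'][v0:v1,u0:u1]; hs=cv2.cvtColor(cv2.resize(im,None,fx=4,fy=4,interpolation=cv2.INTER_CUBIC),cv2.COLOR_RGB2HSV)
    m=cv2.inRange(hs,(0,70,15),(16,255,130)); n,l,st,_=cv2.connectedComponentsWithStats(m)
    p=np.argwhere(np.isin(l,[i for i in range(1,n) if st[i,4]>60]))[:,::-1].astype(np.float32)
    P=onz(c,(p-1.5)/4+np.array([u0,v0]),.006)[:,:2]*1000
    q=cv2.minAreaRect(P.astype(np.float32)); return q
if __name__=='__main__':
    print(plate(load('scene0'),(348,110,392,160)),plate(load('side0'),(218,285,284,336)))
E
python3 plate.py; python3 - <<'E'
from h import *
a=load('scene0');b=load('side0');a3=load('s3');b3=load('d3')
print(onz(a3,[(369.6,142.5)],.006),onz(b3,[(250.9,311.4)],.006))
# predicted foot bottom px of held cup, z foot = .190-.0505
for z in(.14,):
  print(proj(a3,[(.584,.293,z)]),proj(b3,[(.584,.293,z)]))
E
```

```text
((587.9556884765625, 299.6521301269531), (88.17684936523438, 90.71636962890625), 8.700031280517578) ((583.22412109375, 306.95196533203125), (87.22382354736328, 88.05132293701172), 8.887933731079102)
[[0.58968455 0.29926664 0.006     ]] [[0.58249404 0.30618186 0.006     ]]
[[370.50628711 114.02457309]] [[247.57780598 260.65625367]]
```

```bash
python3 - <<'E'
from h import *
a3=load('s3');b3=load('d3')
print(onz(a3,[(372.3,115)],.14),onz(b3,[(244.9,264.9)],.14))
# color silhouettes: fit of held cup & base via column extents
for c,box in((a3,(355,85,385,150)),(b3,(215,225,280,310))):
    u0,v0,u1,v1=box
    im=c['pixels'].astype(int)
    for v in range(v0,v1,3):
        print(v,' '.join('%d'%x for x in im[v,u0:u1].mean(1)))
E
```

```text
[[0.59086316 0.29269086 0.14      ]] [[0.58267787 0.30461001 0.14      ]]
85 47 0 64 92 55 9 5 37 36 36 25 102 145 167 170 168 152 122 72 25 19 22 3 7 8 2 15 3 0 6
88 158 160 161 145 79 4 0 17 9 5 9 3 16 20 26 41 94 117 161 167 160 160 162 162 161 158 134 35 2 12
91 158 153 154 167 126 0 2 0 19 0 0 119 109 81 68 53 38 29 23 24 28 28 42 83 58 8 0 20 12 1
94 159 158 158 167 144 60 0 9 0 60 61 54 50 59 54 51 57 58 60 65 59 51 18 1 9 22 21 15 21 22
97 158 159 161 172 138 10 6 0 32 55 57 54 58 54 59 54 57 57 61 54 64 53 15 6 1 20 0 20 6 13
100 135 137 139 142 108 1 17 9 45 50 55 62 60 61 59 56 61 67 64 67 63 62 61 65 57 26 0 7 19 13
103 139 142 139 137 137 137 147 139 93 49 48 56 49 57 52 51 60 65 60 62 60 59 60 62 56 26 1 0 0 9
106 137 140 135 136 136 137 138 150 111 40 57 59 53 56 60 60 54 57 59 56 56 60 54 59 26 1 0 0 3 0
109 135 136 138 141 137 135 137 140 143 130 82 56 58 59 60 58 54 54 55 56 53 58 51 47 29 15 0 0 28 105
112 142 143 142 145 145 142 144 141 139 151 111 45 52 50 43 57 60 62 50 55 59 55 51 52 59 84 137 148 140 138
115 156 160 161 159 155 160 156 139 133 138 131 96 54 48
[... 7043 characters left out ...]
9 39 38 36 38 38 39 42 42 43 51 56 78 115
303 196 194 193 193 192 190 190 191 189 189 190 192 191 192 194 196 186 133 71 68 73 74 73 72 73 74 76 75 74 76 76 76 76 77 73 76 76 74 72 72 75 73 74 73 73 73 70 71 74 97 106 54 37 39 35 41 38 40 38 39 39 39 49 93 116
306 194 194 193 195 199 198 194 192 191 192 192 194 194 195 189 152 86 53 57 69 73 73 71 71 74 75 75 74 75 74 75 76 77 76 74 74 74 76 74 73 74 73 75 72 75 73 72 73 79 84 112 104 71 42 37 38 37 39 38 38 41 63 115 119 118
309 196 196 196 195 195 197 200 198 196 192 190 192 190 165 106 56 47 70 120 118 85 78 76 69 72 73 76 73 72 75 73 74 71 75 75 75 74 73 76 76 76 75 73 74 71 68 58 53 76 81 80 81 74 43 39 37 38 38 37 42 74 112 117 119 116
```

```bash
python3 - <<'E'
from h import *
from scipy.optimize import fsolve
t=np.linspace(0,2*np.pi,721)
def circ(c,x,y,z,R): return proj(c,np.c_[x+R*np.cos(t),y+R*np.sin(t),0*t+z])
a=load('s3');b=load('d3')
def sol(c,z,R,mode,u,v):
    def f(p):
        q=circ(c,p[0],p[1],z,R)
        return [(q[:,0].min()+q[:,0].max())/2-u,(q[:,1].max() if mode=='bot' else q[:,1].min())-v]
    return fsolve(f,[.585,.297],epsfcn=1e-4)
H=[sol(a,.14,.022,'bot',372.4,117.3),sol(b,.14,.022,'bot',244.8,272.3)]
B=[sol(a,.076,.032,'top',371,120.7),sol(b,.076,.032,'top',247.8,278.3)]
print(np.array(H)*1000,np.array(B)*1000,(np.array(B)-np.array(H))*1000)
E
```

```text
[[584.7264256  302.87060597]
 [584.55300629 301.93118164]] [[588.04286649 299.54798424]
 [579.42169537 310.75492439]] [[ 3.31644089 -3.32262173]
 [-5.13131092  8.82374275]]
```

View pics/w3.png

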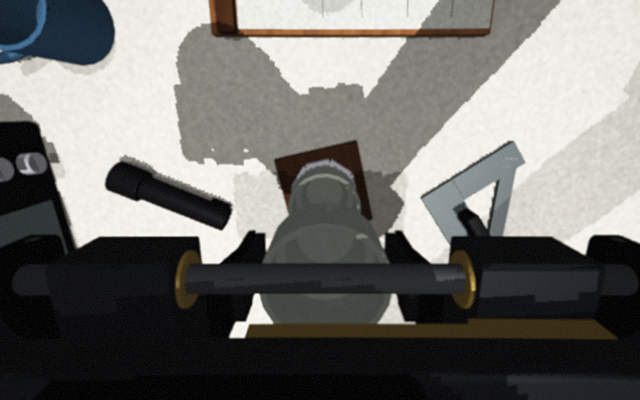

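```bash
python3 - <<'E'
from h import *
c=load('w3'); t=np.array(r.sense()['tcp_pos'])
t=np.array([.584,.293,.190])
print('rim pred if centred',[proj(c,[t+[0,d,.020]])[0].round(1).tolist() for d in(-.01,0,.01)])
th=np.linspace(0,6.28,8,endpoint=False)
for d in(-.01,0,.01): print(d,proj(c,np.c_[t[0]+.032*np.cos(th),t[1]+d+.032*np.sin(th),0*th+t[2]+.02]).round(0).tolist())
a=load('scene0')
E
```

```text
rim pred if centred [[325.4, 255.2], [326.9, 275.0], [328.4, 294.2]]
-0.01 [[255.0, 260.0], [281.0, 302.0], [330.0, 316.0], [377.0, 296.0], [396.0, 251.0], [374.0, 204.0], [320.0, 187.0], [270.0, 211.0]]
0 [[258.0, 280.0], [283.0, 321.0], [331.0, 334.0], [377.0, 315.0], [396.0, 271.0], [374.0, 226.0], [322.0, 209.0], [273.0, 232.0]]
0.01 [[261.0, 299.0], [285.0, 338.0], [333.0, 352.0], [378.0, 333.0], [396.0, 290.0], [375.0, 247.0], [324.0, 230.0], [275.0, 253.0]]
```

The wrist view shows the held cup centred in the jaws, with its top arc at row 208 as predicted. The plate corners are at (277,160), (357,141) and (371,218), and the square lies at (470,190).

```bash
python3 - <<'E'
from h import *
c=load('w3')
P=onz(c,[(276,159.5),(357,141),(371.5,219)],.006)*1000; print(P.round(1)); print(np.linalg.norm(P[0]-P[1]),np.linalg.norm(P[1]-P[2]),(P[0]+P[2])/2)
Q=proj(c,[[.587,.299,.076]]);th=np.linspace(0,6.28,9)
print(proj(c,np.c_[.5855+.032*np.cos(th),.297+.032*np.sin(th),0*th+.076]).round(0).tolist())
for row in (170,174,178,182,186,190,195,200): print(row,c['pixels'][row,280:370].mean(1).astype(int).tolist()[::2])
E
```

```text
[[634.  265.5   6. ]
 [548.3 252.4   6. ]
 [536.2 338.6   6. ]]
86.68792527919558 87.02572909363636 [585.07147313 302.02208955   6.        ]
[[287.0, 206.0], [301.0, 230.0], [327.0, 238.0], [352.0, 226.0], [361.0, 201.0], [349.0, 176.0], [322.0, 167.0], [296.0, 180.0], [287.0, 206.0]]
170 [20, 27, 24, 23, 32, 30, 19, 25, 29, 24, 83, 145, 140, 111, 100, 78, 74, 73, 76, 70, 78, 79, 75, 76, 75, 76, 75, 80, 77, 92, 98, 134, 144, 145, 108, 54, 30, 31, 28, 29, 22, 57, 116, 122, 109]
174 [17, 17, 20, 16, 25, 27, 26, 26, 34, 104, 136, 114, 86, 78, 73, 72, 77, 93, 104, 112, 119, 120, 128, 128, 124, 111, 97, 86, 75, 75, 72, 72, 76, 109, 138, 114, 81, 30, 19, 13, 19, 23, 73, 87, 88]
178 [16, 20, 16, 20, 17, 21, 11, 28, 82, 106, 76, 72, 87, 116, 129, 133, 126, 110, 104, 92, 88, 89, 88, 87, 88, 98, 109, 118, 126, 129, 128, 108, 79, 72, 77, 107, 102, 46, 19, 23, 15, 17, 52, 83, 83]
182 [40, 9, 23, 20, 16, 13, 32, 86, 83, 74, 100, 126, 124, 102, 73, 77, 80, 81, 83, 79, 80, 80, 82, 84, 81, 80, 80, 80, 82, 76, 78, 108, 126, 127, 107, 77, 82, 63, 21, 17, 21, 13, 32, 81, 92]
186 [85, 18, 16, 19, 22, 22, 73, 78, 77, 84, 82, 78, 71, 68, 76, 83, 79, 82, 81, 80, 84, 81, 81, 84, 83, 82, 81, 81, 84, 84, 80, 70, 74, 87, 81, 85, 73, 84, 41, 20, 17, 16, 14, 62, 85]
190 [211, 108, 19, 16, 18, 34, 68, 80, 78, 77, 78, 71, 70, 73, 83, 83, 84, 87, 85, 84, 83, 84, 84, 84, 80, 81, 79, 80, 82, 84, 82, 74, 68, 74, 77, 77, 81, 81, 47, 19, 18, 20, 19, 45, 86]
195 [216, 197, 79, 44, 47, 64, 86, 78, 79, 78, 76, 65, 67, 72, 80, 80, 82, 82, 84, 83, 80, 81, 85, 83, 85, 87, 81, 82, 83, 82, 79, 69, 69, 68, 74, 77, 76, 79, 79, 49, 19, 18, 21, 22, 74]
200 [215, 221, 168, 52, 54, 80, 79, 69, 74, 77, 77, 69, 68, 67, 70, 81, 83, 81, 78, 77, 81, 79, 84, 80, 80, 82, 81, 83, 82, 84, 75, 68, 67, 72, 77, 76, 78, 66, 80, 81, 44, 17, 18, 19, 40]
```

```bash
python3 -m jog '0 1 8 0 0; 0 0 0 -50 0; 0 0 0 -20 0; 0 0 0 -10 0; 0 0 0 0 0'; python3 -m jog '0 0 0 -8 0; 0 0 0 0 0'
```

```text
time_s: 5.78
tcp_pos: [0.5863, 0.3014, 0.1125]
ee_rot: [[-0.07, -0.998, -0.0], [-0.998, 0.07, -0.001], [0.001, 0.0, -1.0]]
wrist_force: [0.1, -0.3, -1.3]
gripper_width: 0.731
gripper_force: 29.9
time_s: 6.02
tcp_pos: [0.5861, 0.3016, 0.1047]
ee_rot: [[-0.07, -0.998, 0.0], [-0.998, 0.07, 0.0], [-0.0, -0.0, -1.0]]
wrist_force: [-0.1, -0.8, -1.4]
gripper_width: 0.735
gripper_force: 29.9
```

```bash
python3 -m jog '0 0 0 -7 0; 0 0 0 -4 0; 0 0 0 -2 0; 0 0 0 0 0'
```

```text
time_s: 6.52
tcp_pos: [0.5864, 0.3, 0.0941]
ee_rot: [[-0.069, -0.998, 0.0], [-0.998, 0.069, -0.003], [0.003, -0.0, -1.0]]
wrist_force: [-2.9, -4.3, 10.5]
gripper_width: 0.73
gripper_force: 29.9
```

```bash
python3 -m jog '1 0 0 0 0; 1 0 0 0 0; 1 0 0 0 0; 1 0 0 50 0; 1 0 0 50 0'; python3 -m jog '1 -4 -62 10 0; 1 -4 -62 0 0; 1 -4 -60 0 0; 1 0 0 0 0;1 0 0 0 0'; python3 - <<'E'
from h import *
c=shot('wrist','w4'); t=r.sense()['tcp_pos']; print(t)
g=c['pixels']
for p in ((.567,.097,.082),(.580,-.073,.082)): print(proj(c,[p]))
h=cv2.HoughCircles(cv2.cvtColor(g,cv2.COLOR_RGB2GRAY),cv2.HOUGH_GRADIENT,1,30,param1=100,param2=15,minRadius=28,maxRadius=50)
for x in h[0][:6]: print(x,(onz(c,[x[:2]],.082)*1000).round())
a=shot('scene','s4')
E
```

```text
time_s: 7.15
tcp_pos: [0.5859, 0.3016, 0.1917]
ee_rot: [[-0.069, -0.998, -0.001], [-0.998, 0.069, -0.001], [0.002, 0.001, -1.0]]
wrist_force: [0.1, 0.4, 0.2]
gripper_width: 0.997
gripper_force: 0.0
time_s: 7.78
tcp_pos: [0.5745, 0.1182, 0.2015]
ee_rot: [[-0.07, -0.998, 0.0], [-0.998, 0.07, 0.0], [-0.0, -0.0, -1.0]]
wrist_force: [0.2, -0.7, 0.8]
gripper_width: 0.995
gripper_force: 0.0
[0.57448741 0.1188184  0.20137045]
[[332.0372972  172.17464374]]
[[298.33512369 -62.89206309]]
[423.5 139.5  33.8] [[489.  75.  82.]]
[ 60.5 229.5  43.6] [[811. 132.  82.]]
[331.5 171.5  34.8] [[567.  96.  82.]]
[111.5 205.5  37.9] [[761. 113.  82.]]
[358.5 111.5  49.4] [[542.  49.  82.]]
[326.5 223.5  36.1] [[575. 143.  82.]]
```

View pics/w4.png

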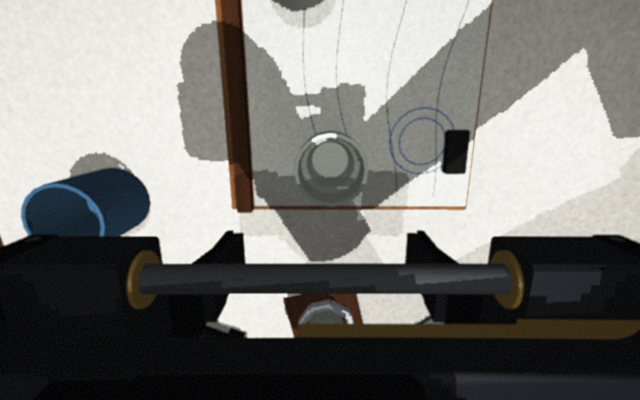

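Cup D's rim is at (331,171), which puts it at (567,96) mm. That matches the first estimate.

```bash
python3 -m jog '1 -7 -22 0 0; 1 0 0 -60 0; 1 0 0 -60 0; 1 0 0 -20 0; 1 0 0 0 0'; python3 -m jog '0 0 0 0 0; 0 0 0 0 0; 0 0 0 0 0; 0 0 0 0 0; 0 0 0 0 0'
```

```text
time_s: 8.5
tcp_pos: [0.5658, 0.0955, 0.0596]
ee_rot: [[-0.069, -0.998, -0.004], [-0.998, 0.069, -0.002], [0.002, 0.004, -1.0]]
wrist_force: [0.7, 0.1, -0.3]
gripper_width: 0.997
gripper_force: 0.0
time_s: 9.12
tcp_pos: [0.568, 0.0963, 0.0627]
ee_rot: [[-0.069, -0.998, 0.002], [-0.998, 0.069, 0.001], [-0.001, -0.002, -1.0]]
wrist_force: [-0.3, 0.9, 5.5]
gripper_width: 0.756
gripper_force: 30.0
```

```bash
python3 -m jog '0 0 0 62 0;0 0 0 62 0;0 0 0 50 0; 0 0 0 0 0; 0 0 0 0 0'
```

```text
time_s: 9.75
tcp_pos: [0.5661, 0.0959, 0.2342]
ee_rot: [[-0.07, -0.998, -0.003], [-0.998, 0.07, 0.0], [0.0, 0.003, -1.0]]
wrist_force: [0.8, -0.5, -1.8]
gripper_width: 0.752
gripper_force: 30.0
```

```bash
python3 -m jog '0 5 60 0 0; 0 5 60 0 0; 0 5 60 0 0; 0 5 25 0 0; 0 0 0 0 0'; python3 -m jog '0 0 0 -50 0; 0 0 0 -25 0;0 0 0 -10 0; 0 0 0 -8 0;0 0 0 0 0'
```

```text
time_s: 10.38
tcp_pos: [0.5861, 0.3024, 0.2316]
ee_rot: [[-0.067, -0.998, -0.005], [-0.998, 0.067, -0.003], [0.004, 0.005, -1.0]]
wrist_force: [-0.3, 0.1, -1.8]
gripper_width: 0.755
gripper_force: 30.0
time_s: 11.0
tcp_pos: [0.5872, 0.3008, 0.1426]
ee_rot: [[-0.07, -0.998, -0.0], [-0.998, 0.07, 0.0], [-0.0, 0.0, -1.0]]
wrist_force: [-0.8, 1.0, -1.0]
gripper_width: 0.754
gripper_force: 30.0
```

```bash
python3 -m jog '0 0 0 -7 0; 0 0 0 -4 0; 0 0 0 -2 0; 0 0 0 0 0'
```

```text
time_s: 11.5
tcp_pos: [0.5872, 0.3012, 0.1295]
ee_rot: [[-0.069, -0.998, 0.0], [-0.998, 0.069, 0.0], [-0.0, -0.0, -1.0]]
wrist_force: [0.4, 0.4, -0.3]
gripper_width: 0.756
gripper_force: 30.0
```

```bash
python3 -m jog '0 0 0 -2 0; 0 0 0 0 0'
```

```text
time_s: 11.75
tcp_pos: [0.5874, 0.3017, 0.1291]
ee_rot: [[-0.069, -0.998, 0.002], [-0.998, 0.069, 0.001], [-0.001, -0.001, -1.0]]
wrist_force: [-2.8, 1.4, 4.4]
gripper_width: 0.753
gripper_force: 30.0
```

```bash
python3 -m jog '1 0 0 0 0; 1 0 0 0 0; 1 0 0 0 0; 1 0 0 60 0; 1 0 0 50 0'; python3 -m jog '1 0 -62 0 0; 1 0 -62 0 0; 1 0 -62 0 0; 1 0 -62 0 0;1 0 -62 0 0'; python3 -m jog '1 -4 -32 -25 0; 1 0 0 0 0; 1 0 0 0 0'; python3 - <<'E'
from h import *
c=shot('wrist','w5'); t=r.sense()['tcp_pos']; print(t)
for p in ((.579,-.153,.082),(.579,-.0725,.082)): print(proj(c,[p]))
h=cv2.HoughCircles(cv2.cvtColor(c['pixels'],cv2.COLOR_RGB2GRAY)[:240],cv2.HOUGH_GRADIENT,1,30,param1=100,param2=15,minRadius=28,maxRadius=45)
for x in h[0][:6]: print(x,(onz(c,[x[:2]],.082)*1000).round())
E
```

```text
time_s: 12.38
tcp_pos: [0.5874, 0.3008, 0.2387]
ee_rot: [[-0.069, -0.998, 0.0], [-0.998, 0.069, -0.001], [0.001, -0.0, -1.0]]
wrist_force: [-0.0, 0.3, 0.5]
gripper_width: 0.995
gripper_force: 0.0
time_s: 13.0
tcp_pos: [0.5869, -0.0111, 0.2374]
ee_rot: [[-0.069, -0.998, 0.0], [-0.998, 0.069, -0.0], [0.0, -0.0, -1.0]]
wrist_force: [0.9, 0.3, 0.5]
gripper_width: 1.003
gripper_force: 0.0
time_s: 13.38
tcp_pos: [0.5837, -0.0408, 0.2128]
ee_rot: [[-0.069, -0.998, 0.001], [-0.998, 0.069, -0.0], [0.0, -0.001, -1.0]]
wrist_force: [0.0, 0.1, -0.1]
gripper_width: 0.999
gripper_force: 0.0
[ 0.58390496 -0.04021723  0.21314935]
[[321.23213421  59.57824605]]
[[327.89976216 158.32462497]]
[313.5  58.5  40. ] [[ 585. -154.   82.]]
[326.5 157.5  34.3] [[580. -73.  82.]]
[281.5 125.5  34.4] [[ 617. -103.   82.]]
```

```bash
python3 -m jog '1 -4 -32 0 0; 1 0 0 -60 0; 1 0 0 -60 0; 1 0 0 -31 0; 1 0 0 0 0'; python3 -m jog '0 0 0 0 0; 0 0 0 0 0; 0 0 0 0 0; 0 0 0 0 0; 0 0 0 0 0'; python3 -m jog '0 0 0 62 0;0 0 0 62 0;0 0 0 62 0; 0 0 0 26 0; 0 0 0 0 0'
```

```text
time_s: 14.05
tcp_pos: [0.5783, -0.0719, 0.0596]
ee_rot: [[-0.068, -0.998, -0.005], [-0.998, 0.068, -0.001], [0.001, 0.005, -1.0]]
wrist_force: [0.9, -0.4, -0.5]
gripper_width: 1.001
gripper_force: 0.0
time_s: 14.68
tcp_pos: [0.5803, -0.0729, 0.0631]
ee_rot: [[-0.069, -0.998, 0.003], [-0.998, 0.069, 0.0], [-0.0, -0.003, -1.0]]
wrist_force: [-0.7, 1.6, 6.3]
gripper_width: 0.741
gripper_force: 29.7
time_s: 15.3
tcp_pos: [0.5798, -0.073, 0.2757]
ee_rot: [[-0.07, -0.998, 0.005], [-0.998, 0.07, 0.001], [-0.001, -0.005, -1.0]]
wrist_force: [0.3, 0.5, -0.8]
gripper_width: 0.75
gripper_force: 29.7
```

```bash
python3 -m jog '0 1 62 0 0; 0 1 62 0 0; 0 1 62 0 0; 0 1 62 0 0; 0 1 62 0 0'; python3 -m jog '0 2 62 0 0; 0 0 2 0 0; 0 0 0 -50 0; 0 0 0 -25 0;0 0 0 0 0';  python3 -m jog '0 0 0 -15 0;0 0 0 -10 0;0 0 0 0 0'
```

```text
time_s: 15.92
tcp_pos: [0.583, 0.2385, 0.2707]
ee_rot: [[-0.07, -0.998, -0.004], [-0.998, 0.07, -0.002], [0.002, 0.004, -1.0]]
wrist_force: [0.8, 0.3, -0.6]
gripper_width: 0.743
gripper_force: 29.7
time_s: 16.55
tcp_pos: [0.5843, 0.2989, 0.1941]
ee_rot: [[-0.071, -0.997, -0.007], [-0.997, 0.071, -0.005], [0.006, 0.007, -1.0]]
wrist_force: [-0.1, -0.3, -0.5]
gripper_width: 0.741
gripper_force: 29.7
time_s: 16.92
tcp_pos: [0.5858, 0.3006, 0.1728]
ee_rot: [[-0.07, -0.998, -0.001], [-0.998, 0.07, -0.001], [0.001, 0.001, -1.0]]
wrist_force: [-0.2, -0.4, -0.8]
gripper_width: 0.741
gripper_force: 29.7
```

```bash
python3 -m jog '0 1 0 -4 0; 0 0 0 -3 0; 0 0 0 -1 0; 0 0 0 0 0'
```

```text
time_s: 17.42
tcp_pos: [0.5872, 0.301, 0.1655]
ee_rot: [[-0.069, -0.998, 0.0], [-0.998, 0.069, -0.0], [0.0, -0.0, -1.0]]
wrist_force: [0.8, -0.6, -0.2]
gripper_width: 0.743
gripper_force: 29.7
```

```bash
python3 -m jog '0 0 0 -2 0; 0 0 0 0 0'
```

```text
time_s: 17.68
tcp_pos: [0.5875, 0.3012, 0.1651]
ee_rot: [[-0.069, -0.998, 0.001], [-0.998, 0.069, 0.001], [-0.001, -0.001, -1.0]]
wrist_force: [-2.2, -0.1, 4.2]
gripper_width: 0.744
gripper_force: 29.7
```

```bash
python3 -m jog '1 0 0 0 0; 1 0 0 0 0; 1 0 0 0 0; 1 0 0 60 0; 1 0 0 40 0'; python3 -m jog '1 0 -62 0 0; 1 0 -62 0 0; 1 0 -62 0 0; 1 0 -62 0 0;1 0 -62 -20 0'; python3 -m jog '1 -2 -60 -35 0; 1 -4 -50 0 0; 1 0 0 0 0; 1 0 0 0 0'; python3 - <<'E'
from h import *
c=shot('wrist','w6'); t=r.sense()['tcp_pos']; print(t)
for p in ((.579,-.153,.082),): print(proj(c,[p]))
h=cv2.HoughCircles(cv2.cvtColor(c['pixels'],cv2.COLOR_RGB2GRAY)[:240],cv2.HOUGH_GRADIENT,1,30,param1=100,param2=15,minRadius=28,maxRadius=45)
for x in h[0][:6]: print(x,(onz(c,[x[:2]],.082)*1000).round())
E
```

```text
time_s: 18.3
tcp_pos: [0.5878, 0.3012, 0.2657]
ee_rot: [[-0.069, -0.998, 0.002], [-0.998, 0.069, 0.001], [-0.001, -0.002, -1.0]]
wrist_force: [0.6, 0.8, 0.6]
gripper_width: 0.997
gripper_force: 0.0
time_s: 18.92
tcp_pos: [0.588, -0.0083, 0.2457]
ee_rot: [[-0.069, -0.998, 0.004], [-0.998, 0.069, 0.0], [-0.001, -0.004, -1.0]]
wrist_force: [1.3, -0.6, -1.1]
gripper_width: 1.0
gripper_force: 0.0
time_s: 19.42
tcp_pos: [0.5815, -0.1105, 0.2127]
ee_rot: [[-0.07, -0.998, 0.0], [-0.998, 0.07, 0.0], [-0.0, -0.0, -1.0]]
wrist_force: [-0.8, 0.5, -0.8]
gripper_width: 0.998
gripper_force: 0.0
[ 0.58158115 -0.10988287  0.21286302]
[[324.40040009 146.11547251]]
[322.5 145.5  32.1] [[ 581. -154.   82.]]
[388.5 126.5  44.4] [[ 523. -166.   82.]]
[ 60.5 145.5  37.8] [[ 806. -169.   82.]]
[127.5 136.5  33. ] [[ 747. -173.   82.]]
[146.5   2.5  33. ] [[ 708. -272.   82.]]
[372.5 196.5  38.9] [[ 539. -105.   82.]]
```

A is at (580,-153.5). The TCP needs to move (-1,-43,-151).

```bash
python3 -m jog '1 -1 -43 0 0; 1 0 0 -60 0; 1 0 0 -60 0; 1 0 0 -31 0; 1 0 0 0 0'; python3 -m jog '0 0 0 0 0; 0 0 0 0 0; 0 0 0 0 0; 0 0 0 0 0; 0 0 0 0 0'; python3 -m jog '0 0 0 62 0;0 0 0 62 0;0 0 0 62 0; 0 0 0 62 0; 0 0 0 0 0'
```

```text
time_s: 20.1
tcp_pos: [0.579, -0.1521, 0.0594]
ee_rot: [[-0.068, -0.998, -0.006], [-0.998, 0.068, 0.0], [0.0, 0.006, -1.0]]
wrist_force: [0.3, -0.7, 0.5]
gripper_width: 1.002
gripper_force: 0.0
time_s: 20.72
tcp_pos: [0.5811, -0.1533, 0.0635]
ee_rot: [[-0.069, -0.998, 0.002], [-0.998, 0.069, -0.0], [0.0, -0.002, -1.0]]
wrist_force: [-2.0, 3.0, 5.1]
gripper_width: 0.758
gripper_force: 30.0
time_s: 21.35
tcp_pos: [0.5826, -0.154, 0.3166]
ee_rot: [[-0.069, -0.997, 0.014], [-0.998, 0.069, -0.002], [0.001, -0.014, -1.0]]
wrist_force: [-0.2, -1.2, -1.5]
gripper_width: 0.756
gripper_force: 30.0
```

```bash
python3 -m jog '0 1 62 0 0; 0 1 62 0 0; 0 1 62 0 0; 0 1 62 0 0; 0 1 62 0 0'; python3 -m jog '0 1 62 0 0; 0 1 62 0 0; 0 0 21 0 0; 0 0 0 0 0;0 0 0 0 0'
```

```text
time_s: 21.98
tcp_pos: [0.5845, 0.1584, 0.3083]
ee_rot: [[-0.07, -0.998, -0.002], [-0.998, 0.07, -0.0], [0.001, 0.002, -1.0]]
wrist_force: [1.7, -0.2, -1.7]
gripper_width: 0.752
gripper_force: 30.0
time_s: 22.6
tcp_pos: [0.5873, 0.3003, 0.3094]
ee_rot: [[-0.071, -0.998, -0.001], [-0.998, 0.071, -0.001], [0.001, 0.001, -1.0]]
wrist_force: [0.9, 0.1, -0.3]
gripper_width: 0.753
gripper_force: 30.0
```

Seat height should be about .201.

```bash
python3 -m jog '0 0 1 -50 0; 0 0 0 -30 0; 0 0 0 -15 0; 0 0 0 -7 0;0 0 0 0 0'; python3 -m jog '0 0 0 -4 0; 0 0 0 -2 0;0 0 0 0 0'
```

```text
time_s: 23.22
tcp_pos: [0.5879, 0.3023, 0.2086]
ee_rot: [[-0.07, -0.998, 0.001], [-0.998, 0.07, 0.0], [-0.001, -0.001, -1.0]]
wrist_force: [0.2, -0.3, -1.0]
gripper_width: 0.755
gripper_force: 30.0
time_s: 23.6
tcp_pos: [0.5873, 0.3027, 0.2019]
ee_rot: [[-0.069, -0.998, 0.0], [-0.998, 0.069, 0.0], [-0.0, -0.0, -1.0]]
wrist_force: [0.1, -0.6, -0.8]
gripper_width: 0.753
gripper_force: 30.0
```

```bash
python3 -m jog '0 0 -1 -2 0; 0 0 0 0 0'; python3 -m jog '0 0 0 -1 0; 0 0 0 0 0'
```

```text
time_s: 23.85
tcp_pos: [0.5879, 0.3021, 0.2015]
ee_rot: [[-0.069, -0.998, 0.002], [-0.998, 0.069, 0.001], [-0.002, -0.002, -1.0]]
wrist_force: [-2.0, 0.6, 5.1]
gripper_width: 0.756
gripper_force: 30.0
time_s: 24.1
tcp_pos: [0.588, 0.3022, 0.2015]
ee_rot: [[-0.069, -0.998, 0.003], [-0.998, 0.069, 0.002], [-0.002, -0.003, -1.0]]
wrist_force: [-1.7, 1.8, 7.8]
gripper_width: 0.753
gripper_force: 30.0
```

```bash
python3 -m jog '1 0 0 0 0; 1 0 0 0 0; 1 0 0 0 0; 1 0 0 60 0; 1 0 0 40 0'; python3 -m jog '1 0 -62 0 0; 1 0 -62 0 0; 1 -10 -61 0 0; 1 -10 -61 0 0;1 -10 -60 0 0';python3 -m jog '1 -10 -61 0 0; 1 -10 -61 0 0; 1 -10 -61 0 0; 1 0 -60 -10 -4;1 0 -58 -20 -4';python3 -m jog '1 0 0 -20 0; 1 0 0 0 0;1 0 0 0 0'; python3 - <<'E'
from h import *
print(r.sense()['tcp_pos']); c=shot('wrist','w7'); a=shot('scene','s7'); b=shot('side','d7')
cv2.imwrite('pics/z7.png',cv2.hconcat([cv2.resize(c['pixels'],(480,300)),cv2.resize(b['pixels'][220:340,190:318],(320,300),interpolation=2)])[:,:,::-1])
E
```

```text
time_s: 24.72
tcp_pos: [0.588, 0.3016, 0.3009]
ee_rot: [[-0.069, -0.998, 0.002], [-0.998, 0.069, 0.0], [-0.0, -0.002, -1.0]]
wrist_force: [-0.5, 0.2, 0.8]
gripper_width: 1.0
gripper_force: 0.0
time_s: 25.35
tcp_pos: [0.5567, -0.0064, 0.2986]
ee_rot: [[-0.069, -0.998, -0.0], [-0.998, 0.069, -0.0], [0.0, 0.0, -1.0]]
wrist_force: [0.5, -0.2, -0.2]
gripper_width: 1.003
gripper_force: 0.0
time_s: 25.98
tcp_pos: [0.5275, -0.3077, 0.2694]
ee_rot: [[-0.21, -0.978, 0.002], [-0.978, 0.21, -0.001], [0.001, -0.003, -1.0]]
wrist_force: [1.0, 0.2, -0.4]
gripper_width: 1.0
gripper_force: 0.0
time_s: 26.35
tcp_pos: [0.5279, -0.3053, 0.2497]
ee_rot: [[-0.207, -0.978, 0.001], [-0.978, 0.207, -0.001], [0.001, -0.001, -1.0]]
wrist_force: [-0.4, 0.3, -0.5]
gripper_width: 0.999
gripper_force: 0.0
[ 0.52786589 -0.3052649   0.24971497]
```

View pics/z7.png

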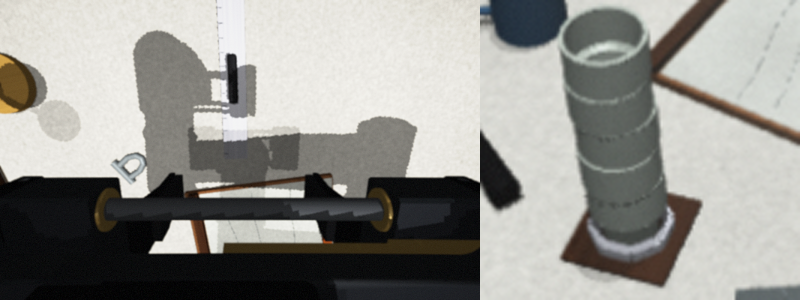

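The stack of five stands straight. In the wrist view the rule's grip bar is near full-resolution pixel (309,104).

```bash
cat > bar.py <<'E'
from h import *
def bar(c,box,zt,thr=45):
    u0,v0,u1,v1=box; g=cv2.cvtColor(cv2.resize(c['pixels'][v0:v1,u0:u1],None,fx=4,fy=4,interpolation=cv2.INTER_CUBIC),cv2.COLOR_RGB2GRAY)
    n,l,st,_=cv2.connectedComponentsWithStats((g<thr).astype(np.uint8)); i=1+st[1:,4].argmax()
    p=np.argwhere(l==i)[:,::-1]; P=onz(c,(p-1.5)/4+np.array([u0,v0]),zt)[:,:2]*1000
    return cv2.minAreaRect(P.astype(np.float32))
E
python3 - <<'E'
from bar import *
c=load('w7'); print(bar(c,(292,60,330,150),.034))
im=c['pixels']; g=cv2.cvtColor(im,cv2.COLOR_RGB2GRAY).astype(int); s=cv2.cvtColor(im,cv2.COLOR_RGB2HSV)
for v in (20,50,160,): print(v,g[v,270:350:2].tolist(), s[v,270:350:2,1].tolist())
E
```

```text
((528.1324462890625, -384.45989990234375), (68.10630798339844, 12.919867515563965), 79.44718170166016)
20 [233, 232, 228, 226, 229, 229, 232, 233, 236, 215, 227, 238, 240, 237, 239, 239, 236, 238, 240, 241, 238, 238, 240, 236, 239, 236, 240, 239, 232, 232, 230, 232, 233, 234, 231, 230, 232, 230, 232, 231] [7, 9, 9, 12, 9, 8, 7, 9, 6, 14, 6, 5, 3, 3, 2, 2, 3, 3, 1, 1, 3, 4, 3, 4, 3, 3, 2, 1, 4, 9, 8, 9, 8, 8, 9, 8, 8, 6, 7, 9]
50 [238, 234, 231, 228, 230, 234, 233, 229, 229, 231, 231, 206, 212, 206, 234, 242, 241, 238, 241, 243, 243, 241, 242, 241, 240, 241, 242, 242, 231, 233, 235, 233, 234, 238, 234, 233, 233, 235, 229, 228] [9, 8, 8, 10, 8, 9, 9, 9, 9, 8, 8, 8, 8, 6, 3, 2, 2, 3, 2, 2, 0, 2, 2, 3, 2, 3, 2, 1, 2, 8, 8, 8, 6, 6, 8, 8, 8, 9, 8, 10]
160 [232, 237, 237, 234, 235, 235, 237, 241, 241, 240, 237, 237, 236, 215, 241, 242, 241, 242, 243, 242, 244, 244, 244, 244, 245, 245, 244, 244, 244, 241, 236, 233, 236, 237, 238, 234, 234, 238, 239, 237] [9, 8, 7, 8, 8, 9, 8, 5, 5, 5, 7, 7, 8, 6, 3, 3, 3, 2, 2, 3, 1, 2, 1, 3, 1, 1, 1, 2, 1, 1, 6, 8, 8, 9, 6, 9, 8, 9, 7, 6]
```

```bash
python3 -m jog '0.5 0 -40 0 1.4; 0.5 0 -39 -60 0;0.5 0 0 -60 0;0.5 0 0 -60 0;0.5 0 0 0 0'; python3 -m jog '0.5 0 0 -40 0; 0.5 0 0 -10 0; 0.5 0 0 0 0; 0.5 0 0 0 0'
```

```text
time_s: 27.12
tcp_pos: [0.5245, -0.3776, 0.072]
ee_rot: [[-0.184, -0.983, -0.01], [-0.983, 0.184, 0.005], [-0.003, 0.01, -1.0]]
wrist_force: [-0.7, -0.1, 0.6]
gripper_width: 0.544
gripper_force: 0.0
time_s: 27.62
tcp_pos: [0.529, -0.3801, 0.029]
ee_rot: [[-0.183, -0.983, 0.004], [-0.983, 0.183, -0.002], [0.001, -0.004, -1.0]]
wrist_force: [0.3, 0.3, -0.0]
gripper_width: 0.502
gripper_force: 0.0
```

```bash
python3 -m jog '0.5 -1 -4 -9 0; 0.5 0 0 0 0; 0 0 0 0 0; 0 0 0 0 0; 0 0 0 0 0'; python3 -m jog '0 0 0 0 0; 0 0 0 0 0; 0 0 0 0 0'
```

```text
time_s: 28.25
tcp_pos: [0.5265, -0.3835, 0.0175]
ee_rot: [[-0.184, -0.983, 0.0], [-0.983, 0.184, -0.0], [0.0, -0.0, -1.0]]
wrist_force: [-0.6, 0.8, 0.2]
gripper_width: 0.24
gripper_force: 0.0
time_s: 28.62
tcp_pos: [0.527, -0.3836, 0.0176]
ee_rot: [[-0.183, -0.983, 0.001], [-0.983, 0.183, -0.001], [0.0, -0.001, -1.0]]
wrist_force: [2.1, -1.0, -1.1]
gripper_width: 0.16
gripper_force: 30.0
```

```bash
python3 -m jog '0 0 0 40 0; 0 0 0 40 0; 0 12 60 0 2; 0 12 60 0 2; 0 12 60 0 2.4'; python3 -m jog '0 12 60 0 0; 0 12 60 0 0; 0 12 58 0 0; 0 0 0 0 0; 0 0 0 0 0'; python3 - <<'E'
from h import *
s=r.sense(); print(s['tcp_pos'],np.degrees(np.arctan2(s['ee_rot'][1][1],s['ee_rot'][0][1])),s['gripper_width']); c=shot('wrist','w8'); a=shot('scene','s8')
E
```

```text
time_s: 29.25
tcp_pos: [0.5611, -0.2017, 0.0966]
ee_rot: [[-0.073, -0.997, -0.003], [-0.997, 0.073, 0.001], [-0.001, 0.003, -1.0]]
wrist_force: [1.0, -0.2, -2.9]
gripper_width: 0.155
gripper_force: 30.0
time_s: 29.88
tcp_pos: [0.5971, -0.0254, 0.0965]
ee_rot: [[-0.073, -0.997, -0.003], [-0.997, 0.073, -0.0], [0.001, 0.003, -1.0]]
wrist_force: [0.3, -1.1, -2.6]
gripper_width: 0.159
gripper_force: 30.0
[ 0.59712557 -0.02541914  0.09650105] 175.8336984684769 0.15897911330580083
```

View pics/w8.png

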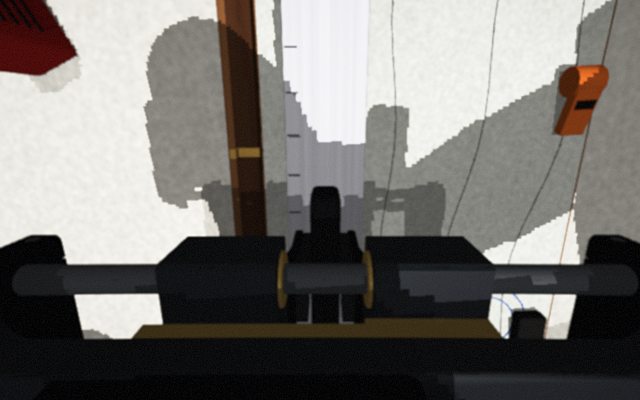

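The wrist view shows the held rule, with its left edge at u≈279–289 and its right edge at u≈367. The batten's right edge runs from u≈252 to 266, and the clip is at (245,153).

```bash
python3 - <<'E'
from h import *
c=load('w8'); im=c['pixels']; hs=cv2.cvtColor(im,cv2.COLOR_RGB2HSV).astype(int)
b=[];R=[];L=[]
for v in range(5,180,5):
    row=hs[v]; x=np.nonzero((row[200:300,1]>110)&((row[200:300,0]<16)))[0]+200
    if not 140<v<165: b.append((x.max()+.5,v))
    # rule: low saturation/bluish: print hue
    k=[u for u in range(268,400) if (im[v,u].astype(int)[2]-im[v,u].astype(int)[0])>4]
    if len(k)>20: L.append((min(k)-.5,v));R.append((max(k)+.5,v))
def fit(P,z,n):
    P=onz(c,P,z); 
    for _ in range(3):
        p=np.polyfit(P[:,1],P[:,0],1); e=abs(P[:,0]-np.polyval(p,P[:,1])); P=P[e<max(.0006,2*np.median(e))]
    print(n,'angle',np.degrees(np.arctan(p[0])).round(2),'x at y=-.0254',np.polyval(p,-.0254).round(4),'n',len(P),'max e',e.max().round(4)); return p
fit(b,.012,'batten z12'); fit(L,.087,'ruleL');fit(R,.087,'ruleR')
print('clip',onz(c,[(245,153)],.027))
E
```

```text
batten z12 angle 4.08 x at y=-.0254 0.6432 n 30 max e 0.0003
ruleL angle 3.72 x at y=-.0254 0.6161 n 8 max e 0.0004
ruleR angle -0.4 x at y=-.0254 0.5746 n 7 max e 0.0009
clip [[ 0.64851575 -0.07375141  0.027     ]]
```

```bash
python3 -m jog '0 0 0 -40 0; 0 0 0 -20 0; 0 0 0 0 0; 0 0 0 -4 0; 0 0 0 0 0'; python3 -m jog '0 10 -1 0 0; 0 10 -1 0 0; 0 0 0 0 0; 0 0 0 0 0'
```

```text
time_s: 30.6
tcp_pos: [0.5988, -0.0258, 0.0342]
ee_rot: [[-0.074, -0.997, 0.001], [-0.997, 0.074, 0.0], [-0.0, -0.001, -1.0]]
wrist_force: [0.4, -0.0, -3.3]
gripper_width: 0.156
gripper_force: 30.0
time_s: 31.1
tcp_pos: [0.6182, -0.0275, 0.0332]
ee_rot: [[-0.073, -0.997, -0.001], [-0.997, 0.073, 0.0], [0.0, 0.001, -1.0]]
wrist_force: [0.2, 0.2, -2.2]
gripper_width: 0.158
gripper_force: 30.0
```

```bash
python3 -m jog '0 0 0 -3 0; 0 0 0 0 0'; python3 -m jog '0 2 0 0 0; 0 2 0 0 0; 0 1 0 0 0; 0 0 0 0 0'
```

```text
time_s: 31.35
tcp_pos: [0.6179, -0.0275, 0.03]
ee_rot: [[-0.073, -0.997, -0.001], [-0.997, 0.073, -0.0], [0.0, 0.001, -1.0]]
wrist_force: [-0.8, 0.0, -1.9]
gripper_width: 0.161
gripper_force: 30.0
time_s: 31.85
tcp_pos: [0.6231, -0.0275, 0.0304]
ee_rot: [[-0.073, -0.997, -0.001], [-0.997, 0.073, -0.0], [0.0, 0.001, -1.0]]
wrist_force: [-0.6, -0.5, -2.6]
gripper_width: 0.158
gripper_force: 30.0
```

```bash
python3 -m jog '0 1 0 0 0; 0 1 0 0 0; 0 0 0 0 0';python3 -m jog '0 1 0 0 0; 0 0 0 0 0'; python3 -m jog '0 1 0 0 0; 0 0 0 0 0'
```

```text
time_s: 32.22
tcp_pos: [0.6232, -0.0276, 0.0301]
ee_rot: [[-0.073, -0.997, -0.005], [-0.997, 0.073, -0.0], [0.001, 0.005, -1.0]]
wrist_force: [-5.7, 1.9, 0.4]
gripper_width: 0.159
gripper_force: 30.0
time_s: 32.48
tcp_pos: [0.6232, -0.0276, 0.03]
ee_rot: [[-0.074, -0.997, -0.007], [-0.997, 0.074, -0.0], [0.001, 0.007, -1.0]]
wrist_force: [-6.7, 1.3, 2.2]
gripper_width: 0.156
gripper_force: 30.0
time_s: 32.72
tcp_pos: [0.6232, -0.0276, 0.0299]
ee_rot: [[-0.074, -0.997, -0.009], [-0.997, 0.074, -0.001], [0.001, 0.009, -1.0]]
wrist_force: [-8.4, 2.7, 4.1]
gripper_width: 0.158
gripper_force: 30.0
```

```bash
python3 -m jog '0 0 0 -1 0; 0 -1 0 0 0; 0 0 0 -0.5 0; 0 0 0 0 0'; python3 -m jog '0.22 0 0 0 0; 0.22 0 0 0 0; 0.22 0 0 0 0;0.22 0 0 0 0'
```

```text
time_s: 33.22
tcp_pos: [0.6232, -0.0277, 0.0297]
ee_rot: [[-0.073, -0.997, -0.007], [-0.997, 0.073, -0.001], [0.001, 0.007, -1.0]]
wrist_force: [-9.2, 2.4, 7.5]
gripper_width: 0.162
gripper_force: 30.0
time_s: 33.72
tcp_pos: [0.6249, -0.0278, 0.0294]
ee_rot: [[-0.073, -0.997, -0.003], [-0.997, 0.073, -0.001], [0.001, 0.003, -1.0]]
wrist_force: [-6.6, 1.0, 5.0]
gripper_width: 0.222
gripper_force: 3.3
```

```bash
python3 -m jog '0.4 -2 0 0 0; 0.4 0 0 0 0; 0.4 0 0 40 0; 0.4 0 0 60 0; 0.4 0 50 60 0';  python3 -m jog '0.4 0 50 0 0; 0.4 0 0 0 0;0.4 0 0 0 0'; python3 - <<'E'
from bar import *
s=r.sense(); print(s['tcp_pos'])
c=shot('wrist','w9'); print(proj(c,[(.6232,-.0276,.046)])); a=shot('scene','s9'); b=shot('side','d9')
cv2.imwrite('pics/z9.png',cv2.hconcat([c['pixels'][:300,150:470],cv2.resize(a['pixels'][90:300,200:440],(400,300))])[:,:,::-1])
E
```

```text
time_s: 34.35
tcp_pos: [0.6266, 0.0114, 0.1805]
ee_rot: [[-0.076, -0.997, 0.007], [-0.997, 0.076, 0.0], [-0.001, -0.007, -1.0]]
wrist_force: [1.8, 0.3, -0.5]
gripper_width: 0.403
gripper_force: 0.0
time_s: 34.72
tcp_pos: [0.625, 0.0626, 0.1771]
ee_rot: [[-0.072, -0.997, 0.002], [-0.997, 0.072, 0.0], [-0.0, -0.002, -1.0]]
wrist_force: [0.1, 0.2, 0.5]
gripper_width: 0.4
gripper_force: 0.0
[0.62502022 0.06262147 0.17713655]
[[319.54462001  88.41427889]]
```

View pics/z9.png

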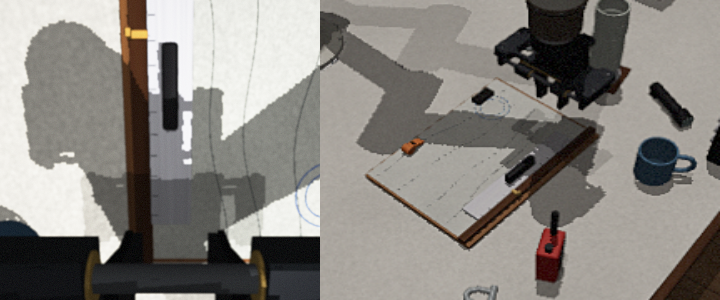

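The rule lies against the batten with its bar centred. In the crop the rule's near edge is at u≈190 and the batten's edge at u≈148. Next I'll check the angle and measure the clip.

```bash
python3 - <<'E'
from bar import *
c=load('w9'); print('bar',bar(c,(300,30,345,145),.046))
hs=cv2.cvtColor(c['pixels'],cv2.COLOR_RGB2HSV).astype(int)
m=((hs[:,:,0]>14)&(hs[:,:,0]<30)&(hs[:,:,1]>120)&(hs[:,:,2]>120)).astype(np.uint8); m[:,:262]=0;m[:,310:]=0;m[80:]=0
y,x=np.nonzero(m); print('clip',len(x),x.min(),x.max(),y.min(),y.max(),onz(c,[((x.min()+x.max())/2,(y.min()+y.max())/2),(x.mean(),y.mean()),(x.max(),np.median(y))],.027)*1000)
im=c['pixels'].astype(int)
for v in (60,100,150,200): print(v,[tuple(im[v,u]) for u in range(334,350,2)])
E
```

```text
bar ((623.0073852539062, -28.15859603881836), (67.7827377319336, 12.670589447021484), 86.07014465332031)
clip 223 274 296 27 38 [[649.2101893  -75.49515682  27.        ]
 [649.22403706 -75.08555332  27.        ]
 [639.93683449 -74.44682552  27.        ]]
60 [(np.int64(245), np.int64(245), np.int64(247)), (np.int64(245), np.int64(244), np.int64(247)), (np.int64(245), np.int64(245), np.int64(247)), (np.int64(245), np.int64(245), np.int64(247)), (np.int64(234), np.int64(234), np.int64(235)), (np.int64(235), np.int64(236), np.int64(231)), (np.int64(238), np.int64(238), np.int64(234)), (np.int64(239), np.int64(240), np.int64(235))]
100 [(np.int64(204), np.int64(203), np.int64(210)), (np.int64(234), np.int64(234), np.int64(236)), (np.int64(231), np.int64(231), np.int64(235)), (np.int64(231), np.int64(230), np.int64(235)), (np.int64(170), np.int64(170), np.int64(173)), (np.int64(130), np.int64(132), np.int64(125)), (np.int64(133), np.int64(134), np.int64(130)), (np.int64(132), np.int64(132), np.int64(123))]
150 [(np.int64(185), np.int64(184), np.int64(190)), (np.int64(237), np.int64(237), np.int64(240)), (np.int64(230), np.int64(228), np.int64(233)), (np.int64(148), np.int64(149), np.int64(153)), (np.int64(127), np.int64(130), np.int64(125)), (np.int64(134), np.int64(132), np.int64(129)), (np.int64(133), np.int64(134), np.int64(128)), (np.int64(132), np.int64(133), np.int64(128))]
200 [(np.int64(83), np.int64(83), np.int64(85)), (np.int64(84), np.int64(82), np.int64(84)), (np.int64(89), np.int64(90), np.int64(91)), (np.int64(87), np.int64(87), np.int64(88)), (np.int64(86), np.int64(87), np.int64(82)), (np.int64(89), np.int64(88), np.int64(85)), (np.int64(92), np.int64(93), np.int64(87)), (np.int64(87), np.int64(86), np.int64(83))]
```

```bash
python3 -m jog '1 -40 10 20 8; 1 -50 10 20 9; 1 -50 20 20 9; 1 -50 30 10 9; 1 -20 50 0 0'; python3 -m jog '1 0 60 0 0; 1 -5 60 0 0; 1 -10 60 0 0; 1 -10 60 0 0; 1 -7 10 0 0'; python3 -m jog '1 0 0 0 0;1 0 0 0 0'; python3 - <<'E'
from h import *
s=r.sense(); print(s['tcp_pos'],np.degrees(np.arctan2(s['ee_rot'][1][1],s['ee_rot'][0][1])))
c=shot('wrist','w10')
E
```

```text
time_s: 35.5
tcp_pos: [0.413, 0.1818, 0.2485]
ee_rot: [[0.511, -0.86, 0.003], [-0.86, -0.511, 0.002], [-0.001, -0.003, -1.0]]
wrist_force: [1.9, 1.1, 0.0]
gripper_width: 0.886
gripper_force: 0.0
time_s: 36.12
tcp_pos: [0.3823, 0.435, 0.2457]
ee_rot: [[0.514, -0.858, -0.0], [-0.858, -0.514, -0.001], [0.001, 0.001, -1.0]]
wrist_force: [0.1, -1.4, -0.2]
gripper_width: 0.995
gripper_force: 0.0
time_s: 36.38
tcp_pos: [0.3829, 0.431, 0.2471]
ee_rot: [[0.511, -0.86, 0.0], [-0.86, -0.511, -0.0], [0.0, 0.0, -1.0]]
wrist_force: [0.3, -0.0, -0.8]
gripper_width: 1.002
gripper_force: 0.0
[0.38294199 0.43101716 0.24709694] -149.27505825713885
```

View pics/w10.png

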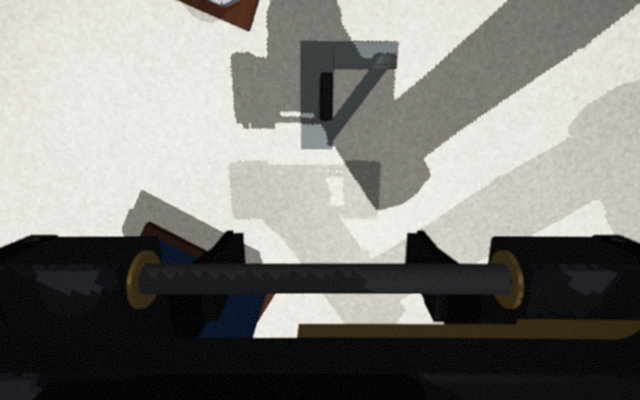

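The square's outline runs from (301,41) at the corner to (301,149) at the base end and (397,42) at the leg tip, with its grip bar at (326,97). A blue book stand lies further left.

```bash
python3 - <<'E'
from bar import *
c=load('w10'); a=load('scene0')
print('bar',bar(c,(308,60,345,130),.034))
print('corners',onz(c,[(301.5,41),(301.5,149),(397.5,42)],.003)*1000)
print('books base',onz(a,[(363,72),(410,90),(423,68)],0)*1000, 'eraser',onz(a,[(298,157)],.02)*1000)
E
```

```text
bar ((426.604248046875, 356.4569091796875), (15.071974754333496, 50.997802734375), 31.046417236328125)
corners [[480.26247075 317.81127316   3.        ]
 [421.1100486  422.16138862   3.        ]
 [387.33443047 264.00018161   3.        ]]
books base [[363.79419309 603.19121212   0.        ]
 [564.89591701 621.33051737   0.        ]
 [541.35189148 768.72974873   0.        ]] eraser [[442.43304177  96.42568449  20.        ]]
```

```bash
python3 -m jog '0.5 22 -38 0 0; 0.5 21 -37 0 0; 0.5 0 0 -50 0; 0.5 0 0 -50 0; 0.5 0 0 -50 0'; python3 -m jog '0.5 0 0 -40 0; 0.5 0 0 0 0; 0.5 0 0 0 0'
```

```text
time_s: 37.05
tcp_pos: [0.4261, 0.3562, 0.0966]
ee_rot: [[0.511, -0.86, 0.001], [-0.86, -0.51, 0.002], [-0.001, -0.002, -1.0]]
wrist_force: [1.0, 0.7, -0.4]
gripper_width: 0.54
gripper_force: 0.0
time_s: 37.42
tcp_pos: [0.4266, 0.358, 0.0588]
ee_rot: [[0.512, -0.859, 0.002], [-0.859, -0.512, 0.002], [-0.001, -0.003, -1.0]]
wrist_force: [0.4, 0.5, 0.7]
gripper_width: 0.503
gripper_force: 0.0
```

```bash
python3 -m jog '0.5 0 -2 -30 0; 0.5 0 0 -11 0; 0.5 0 0 0 0; 0 0 0 0 0; 0 0 0 0 0'; python3 -m jog '0 0 0 0 0; 0 0 0 0 0; 0 0 0 0 0'
```

```text
time_s: 38.05
tcp_pos: [0.4258, 0.3561, 0.0169]
ee_rot: [[0.513, -0.859, 0.001], [-0.859, -0.513, 0.002], [-0.001, -0.002, -1.0]]
wrist_force: [-0.3, 0.4, 0.4]
gripper_width: 0.356
gripper_force: 0.0
time_s: 38.42
tcp_pos: [0.4256, 0.3558, 0.0162]
ee_rot: [[0.512, -0.859, 0.0], [-0.859, -0.512, 0.0], [-0.0, -0.001, -1.0]]
wrist_force: [-0.8, 1.0, 1.8]
gripper_width: 0.16
gripper_force: 30.0
```

```bash
python3 -m jog '0 0 0 40 0; 0 0 0 40 0; 0 0 -60 0 -8; 0 0 -60 0 -9; 0 10 -60 0 -9'; python3 -m jog '0 30 -50 0 -8.8; 0 40 -40 0 0; 0 40 -10 0 0; 0 22 -8 0 0; 0 0 0 0 0'; python3 - <<'E'
from h import *
s=r.sense(); print(s['tcp_pos'],np.degrees(np.arctan2(s['ee_rot'][1][1],s['ee_rot'][0][1])))
E
```

```text
time_s: 39.05
tcp_pos: [0.4343, 0.1736, 0.0957]
ee_rot: [[0.08, -0.997, -0.001], [-0.997, -0.08, -0.0], [0.0, 0.001, -1.0]]
wrist_force: [1.8, 0.1, -1.5]
gripper_width: 0.16
gripper_force: 30.0
time_s: 39.67
tcp_pos: [0.5681, 0.0667, 0.095]
ee_rot: [[-0.072, -0.997, -0.001], [-0.997, 0.072, -0.0], [0.0, 0.001, -1.0]]
wrist_force: [-1.5, 0.4, -2.1]
gripper_width: 0.158
gripper_force: 30.0
[0.56806931 0.06670102 0.09495506] 175.88585079727315
```

```bash
python3 - <<'E'
from bar import *
c=shot('wrist','w11')
q=proj(c,[(.6232,-.028,.046),(.649,-.0743,.027)]);print(q)
u,v=q[0].astype(int)
print(bar(c,(u-35,max(0,v-75),u+35,v+75),.046))
# square base edge far edge pixel row scan + rule near edge at predicted places
ex=np.array([.9975,-.0705,0]);ey=np.array([.0705,.9975,0]);C=np.array([.6231,-.028,0])
for y in(-40,0,20,40):
  print(y,proj(c,[C+ex*.020+ey*y/1000+[0,0,.02],C-ex*.020+ey*y/1000+[0,0,.02]]).round(1).tolist())
s=np.array([.568,.0667,.095-.0165])
print('sq corner, end pred',proj(c,[s+.03*ex-.06*ey+[0,0,.006],s+.03*ex+.0*ey+[0,0,.006]]).round(1))
im=c['pixels'].astype(int)
v=int(proj(c,[s+.03*ex-.04*ey+[0,0,.006]])[0,1]); print(v,[tuple(map(int,im[v,u])) for u in range(220,330,3)])
E
```

```text
[[219.65732327  78.69795646]
 [174.25080206   2.78547204]]
((619.8286743164062, -27.987003326416016), (67.87232971191406, 18.194618225097656), 86.01408386230469)
-40 [[194.8, 14.4], [258.6, 14.7]]
0 [[201.8, 82.3], [262.2, 82.4]]
20 [[204.9, 113.6], [263.8, 113.6]]
40 [[207.9, 143.3], [265.3, 143.3]]
sq corner, end pred [[265.  136.9]
 [270.6 247.9]]
176 [(129, 130, 133), (127, 128, 132), (132, 129, 133), (133, 130, 135), (127, 128, 133), (131, 128, 135), (133, 132, 136), (131, 131, 136), (132, 130, 133), (130, 130, 134), (131, 130, 136), (130, 127, 133), (129, 130, 134), (132, 133, 135), (127, 126, 131), (130, 130, 134), (63, 66, 67), (62, 67, 68), (60, 66, 67), (60, 65, 64), (58, 63, 63), (58, 64, 64), (58, 63, 63), (61, 64, 67), (57, 61, 63), (67, 72, 72), (61, 66, 68), (56, 64, 61), (61, 67, 67), (59, 64, 64), (63, 64, 67), (64, 68, 69), (61, 67, 68), (62, 67, 68), (61, 65, 65), (60, 66, 69), (62, 65, 67)]
```

```bash
python3 - <<'E'
from h import *
c=load('w11'); g=c['pixels'].astype(int).sum(2)/3
E=[]
for v in range(142,228,3):
    d=g[v,255:285]; k=np.argmin(np.diff(d)); E.append((255+k+.5+.0,v, round(np.diff(d)[k])))
print(E)
P=onz(c,[(e[0],e[1]) for e in E],.095-.0165+.006); p=np.polyfit(P[:,1],P[:,0],1); e=P[:,0]-np.polyval(p,P[:,1]); k=abs(e)<.0006; p=np.polyfit(P[k,1],P[k,0],1); print(k.sum(),np.degrees(np.arctan(p[0])), 'edge x at y=.0646',np.polyval(p,.0646),'pred',.568+.0299)
for u in (275,285,300): 
    d=g[120:160,u]; k=np.argmax(abs(np.diff(d))); print(u,120+k+.5,np.diff(d)[k],onz(c,[(u,120+k+1)],.0845)*1000, d.astype(int).tolist()[::2])
E
```

```text
[(np.float64(264.5), 142, -27), (np.float64(265.5), 145, -28), (np.float64(265.5), 148, -29), (np.float64(265.5), 151, -30), (np.float64(265.5), 154, -34), (np.float64(265.5), 157, -35), (np.float64(265.5), 160, -32), (np.float64(265.5), 163, -30), (np.float64(266.5), 166, -27), (np.float64(266.5), 169, -37), (np.float64(266.5), 172, -30), (np.float64(266.5), 175, -31), (np.float64(266.5), 178, -30), (np.float64(266.5), 181, -29), (np.float64(266.5), 184, -25), (np.float64(263.5), 187, -18), (np.float64(264.5), 190, -17), (np.float64(267.5), 193, -9), (np.float64(267.5), 196, -14), (np.float64(267.5), 199, -20), (np.float64(267.5), 202, -20), (np.float64(267.5), 205, -18), (np.float64(269.5), 208, -18), (np.float64(268.5), 211, -23), (np.float64(268.5), 214, -18), (np.float64(268.5), 217, -18), (np.float64(268.5), 220, -20), (np.float64(269.5), 223, -21), (np.float64(269.5), 226, -17)]
26 4.079998440761212 edge x at y=.0646 0.5981734179755729 pred 0.5979
275 135.5 -29.0 [[588.66412789   4.64511719  84.5       ]] [138, 137, 136, 131, 128, 133, 131, 120, 64, 61, 64, 64, 64, 62, 65, 62, 64, 65, 61, 63]
285 135.5 -36.00000000000001 [[583.688182     5.00157579  84.5       ]] [130, 135, 133, 131, 136, 139, 137, 126, 63, 67, 65, 67, 67, 64, 63, 66, 65, 61, 67, 64]
300 134.5 -29.33333333333333 [[576.17452305   5.05024538  84.5       ]] [135, 135, 135, 141, 137, 136, 136, 122, 64, 68, 65, 66, 65, 64, 67, 65, 66, 60, 62, 65]
```

```bash
python3 -m jog '0 0 0 -40 0; 0 0 0 -20 0; 0 0 0 0 0; 0 0 0 -4 0; 0 0 0 0 0'; python3 -m jog '0 4 0 0 0; 0 4 0 0 0; 0 2 -1 0 0; 0 0 0 0 0'
```

```text
time_s: 40.35
tcp_pos: [0.5676, 0.0679, 0.0327]
ee_rot: [[-0.069, -0.998, 0.001], [-0.998, 0.069, 0.001], [-0.001, -0.001, -1.0]]
wrist_force: [-0.7, -0.2, -1.0]
gripper_width: 0.159
gripper_force: 30.0
time_s: 40.85
tcp_pos: [0.5776, 0.0664, 0.0319]
ee_rot: [[-0.07, -0.998, 0.0], [-0.998, 0.07, 0.0], [-0.0, -0.0, -1.0]]
wrist_force: [-0.4, -0.1, -1.8]
gripper_width: 0.162
gripper_force: 30.0
```

```bash
python3 -m jog '0 0 0 -3 0; 0 0 0 -0.6 0; 0 0 0 0 0'; python3 -m jog '0 1 0 0 0; 0 1 0 0 0; 0 0 0 0 0'; python3 -m jog '0 1 0 0 0; 0 0 0 0 0'
```

```text
time_s: 41.22
tcp_pos: [0.5772, 0.0665, 0.0283]
ee_rot: [[-0.069, -0.998, -0.0], [-0.998, 0.069, -0.0], [0.0, 0.0, -1.0]]
wrist_force: [-0.8, -0.1, -0.6]
gripper_width: 0.16
gripper_force: 30.0
time_s: 41.6
tcp_pos: [0.5796, 0.0666, 0.0283]
ee_rot: [[-0.07, -0.998, 0.0], [-0.998, 0.07, 0.0], [-0.0, -0.0, -1.0]]
wrist_force: [0.4, 0.2, -1.7]
gripper_width: 0.16
gripper_force: 30.0
time_s: 41.85
tcp_pos: [0.5797, 0.0665, 0.0283]
ee_rot: [[-0.07, -0.998, -0.001], [-0.998, 0.07, -0.0], [0.0, 0.001, -1.0]]
wrist_force: [-3.5, 1.2, 2.7]
gripper_width: 0.159
gripper_force: 30.0
```

```bash
python3 -m jog '0 0 0 0 0; 0 -0.35 -5 0 0; 0 -0.35 -5 0 0; 0 -0.35 -5 0 0; 0 0 0 0 0'; python3 -m jog '0 -0.35 -5 0 0; 0 -0.35 -5 0 0; 0 -0.35 -5 0 0; 0 0 0 0 0'
```

```text
time_s: 42.48
tcp_pos: [0.5787, 0.052, 0.0283]
ee_rot: [[-0.07, -0.998, -0.001], [-0.998, 0.07, 0.001], [-0.0, 0.001, -1.0]]
wrist_force: [-4.3, 3.8, 1.0]
gripper_width: 0.158
gripper_force: 30.0
time_s: 42.98
tcp_pos: [0.5776, 0.037, 0.0283]
ee_rot: [[-0.07, -0.998, -0.001], [-0.998, 0.07, 0.0], [-0.0, 0.001, -1.0]]
wrist_force: [-4.5, 3.0, 2.8]
gripper_width: 0.159
gripper_force: 30.0
```

```bash
python3 -m jog '0 -0.35 -5 0 0; 0 -0.35 -5 0 0; 0 -0.35 -5 0 0; 0 -0.35 -5 0 0; 0 0 0 0 0'; python3 -m jog '0 -0.35 -5 0 0; 0 0 0 0 0;0 -0.35 -5 0 0; 0 -0.35 -5 0 0; 0 0 0 0 0'; python3 - <<'E'
from h import *
s=r.sense(); print(s['tcp_pos']); c=shot('wrist','w12'); a=shot('scene','s12')
E
```

```text
time_s: 43.6
tcp_pos: [0.5762, 0.0169, 0.0283]
ee_rot: [[-0.07, -0.998, -0.001], [-0.998, 0.07, 0.0], [-0.0, 0.001, -1.0]]
wrist_force: [-4.9, 3.5, 2.4]
gripper_width: 0.16
gripper_force: 30.0
time_s: 44.22
tcp_pos: [0.5751, 0.0019, 0.0283]
ee_rot: [[-0.07, -0.998, -0.001], [-0.998, 0.07, 0.001], [-0.0, 0.001, -1.0]]
wrist_force: [-3.8, 4.2, 2.8]
gripper_width: 0.161
gripper_force: 30.0
[0.57512743 0.00192332 0.02832635]
```

```bash
python3 - <<'E'
from bar import *
c=load('w12'); ex=np.array([.9975,-.0705]);ey=np.array([.0705,.9975]);C=np.array([623.1,-28])
hs=cv2.cvtColor(c['pixels'],cv2.COLOR_RGB2HSV).astype(int); q=proj(c,[(.649,-.0743,.027),(.5751+.03-.0042,.0019-.06-.002,.018)]); print(q)
u,v=q[0].astype(int); m=((hs[:,:,0]>12)&(hs[:,:,0]<30)&(hs[:,:,1]>100)&(hs[:,:,2]>90)); w=np.zeros_like(m); w[max(0,v-25):v+25,u-40:u+40]=1; y,x=np.nonzero(m&w)
print('clip',len(x),x.min(),x.max(),y.min(),y.max())
for uu in range(x.min(),x.max()+1,4):
    yy=y[x==uu]
    if len(yy): P=onz(c,[(uu,yy.mean())],.027)[0,:2]*1000; print(uu,yy.min(),yy.max(),P.round(1),'y_rule',((P-C)@ey).round(1))
g=c['pixels'].astype(int).sum(2)/3; u,v=q[1].astype(int)
for uu in (u+8,u+16,u+30,u+45):
    d=np.diff(g[v-15:v+15,uu]); k=np.argmin(d); P=onz(c,[(uu,v-15+k+.5)],.018)[0,:2]*1000; print(uu,v-15+k+.5,d[k],P.round(1),((P-C)@ey).round(1))
E
```

```text
[[153.62682855 114.19157317]
 [264.86047835 136.70453894]]
clip 520 126 176 107 120
126 108 113 [661.2 -76.7] y_rule -45.9
130 108 120 [659.7 -75.1] y_rule -44.4
134 108 120 [657.9 -75. ] y_rule -44.4
146 108 119 [652.4 -74.8] y_rule -44.6
150 108 120 [650.6 -74.5] y_rule -44.4
154 108 120 [648.8 -74.4] y_rule -44.4
158 108 120 [647.  -74.3] y_rule -44.5
162 108 120 [645.2 -74.1] y_rule -44.5
166 108 120 [643.3 -74. ] y_rule -44.5
170 108 120 [641.5 -73.9] y_rule -44.5
174 108 120 [639.7 -73.8] y_rule -44.5
272 134.5 -33.33333333333333 [597.2 -60.9] -34.7
280 135.5 -31.666666666666664 [593.3 -60.2] -34.2
294 134.5 -29.66666666666667 [586.3 -60.2] -34.7
309 121.5 -52.0 [578.3 -65.9] -41.0
```

```bash
python3 -m jog '0 -0.35 -5 0 0; 0 -0.35 -5 0 0; 0 0 0 0 0; 0 0 0 0 0; 0 0 0 0 0'; python3 -m jog '0.22 0 0 0 0; 0.22 0 0 0 0; 0.22 0 0 0 0'
```

```text
time_s: 44.95
tcp_pos: [0.5744, -0.0081, 0.0283]
ee_rot: [[-0.07, -0.998, -0.001], [-0.998, 0.07, 0.0], [-0.0, 0.001, -1.0]]
wrist_force: [-3.6, 3.7, 2.8]
gripper_width: 0.159
gripper_force: 30.0
time_s: 45.32
tcp_pos: [0.5757, -0.0086, 0.0285]
ee_rot: [[-0.069, -0.998, 0.001], [-0.998, 0.069, 0.0], [-0.0, -0.001, -1.0]]
wrist_force: [-0.2, 0.2, 0.5]
gripper_width: 0.225
gripper_force: 0.0
```

```bash
python3 -m jog '0.28 -1 0 0 0; 0.28 0 0 0 0; 0.28 0 0 30 0; 0.28 0 0 60 0; 0.28 0 60 60 0';python3 -m jog '0.28 0 30 0 0; 0.28 0 0 0 0; 0.28 0 0 0 0'; python3 - <<'E'
from bar import *
c=shot('wrist','w13'); a=shot('scene','s13'); b=shot('side','d13'); print(r.sense()['tcp_pos'])
q=proj(c,[(.6232,-.028,.046),(.5743,-.0082,.046),(.649,-.0743,.027)]).astype(int);print(q)
for u,v in q[:2]: print(bar(c,(u-22,max(v-62,0),u+22,v+62),.046))
cv2.imwrite('pics/z13.png',cv2.hconcat([c['pixels'][:240,150:470],cv2.resize(b['pixels'][150:390,190:440],(250,240)),cv2.resize(a['pixels'][90:300,220:430],(230,240))])[:,:,::-1])
E
```

```text
time_s: 45.95
tcp_pos: [0.5747, 0.0345, 0.1649]
ee_rot: [[-0.073, -0.997, 0.002], [-0.997, 0.073, -0.0], [-0.0, -0.002, -1.0]]
wrist_force: [0.9, 1.1, 0.3]
gripper_width: 0.279
gripper_force: 0.0
time_s: 46.32
tcp_pos: [0.5736, 0.0653, 0.162]
ee_rot: [[-0.069, -0.998, -0.001], [-0.998, 0.069, -0.001], [0.001, 0.001, -1.0]]
wrist_force: [0.1, -1.4, -0.4]
gripper_width: 0.283
gripper_force: 0.0
[0.57387572 0.06478681 0.16190556]
[[253  87]
 [317 109]
 [219  30]]
((620.8135986328125, -28.289249420166016), (68.29681396484375, 16.37916374206543), 85.92819213867188)
((574.4899291992188, -8.349079132080078), (49.84986114501953, 14.065107345581055), 86.04386901855469)
```

View pics/z13.png

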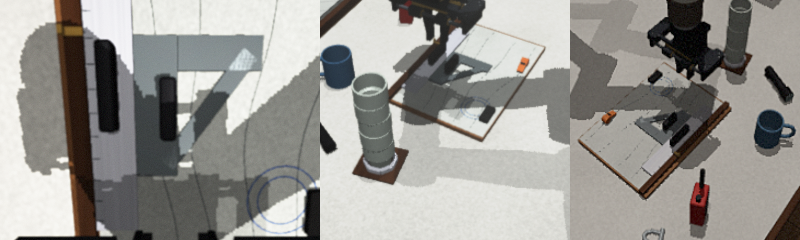

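The final picture shows the square flush to the rule, with its corner at the clip's line in the crop (135,33), and the stack upright. The two grip bars are parallel within 0.12°.

```bash
python3 - <<'E'
from station import r
print(r.finish_job())
E
```

```text
the job is handed in; nothing more can be done
None
```

The job is handed in; no verdict came back, but the last images showed all four tumblers nested upright on the base tumbler, the rule flush and centred on the batten, and the set square flush to the rule with its corner on the clip's line.

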